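Comb the rods into their grooves, check the tray and put the tools away

ROBOT

A 7-joint arm with a two-finger parallel gripper is mounted at the origin on a cart in front of the work surface, level with it; the furniture and walls round the work are solid. World frame = base frame: x ahead of the robot, y to its left, z up, the work surface at z = 0. Lengths are in mm, angles in rad, forces in N, time in s.
With the tool pointing down it reaches from about 400 to 850 mm from the base axis. Payload 4.5 kg.
Tool frame: the origin (TCP) lies between the finger pads; the fingertips stand ctrl.tips_ahead ahead of it and the grasp point (between the pads) lies 2 mm behind it (ctrl.tips_ahead is the distance from the TCP to the fingertips, in mm); x points along the fingers, z is the direction in which the jaws open and shut, and the axes are right-handed (so a half turn about x gives the same grasp; the last joint's range is limited). The gripper opens to 88 mm and grips with 3 to 60 N. Pads are 18 mm wide; open, the fingers measure 123 mm over their backs; the gripper's body (75 mm by 187 mm) begins 45 mm behind the grasp point.
Start: joints at [-1.154, 0.689, -0.195, 1.565, 0.157, 0.902, -0.215], TCP at [233.432, 579.794, 255.743] pointing down, gripper open.
Joint ranges: [-3.01, 3.01], [-0.46, 2.08], [-1.47, 1.51], [0.13, 2.56], [-1, 4.14], [0.04, 2.09], [-2.66, 2.66]. Speed limits (rad/s): [2.57, 2.57, 3.14, 3.14, 3.14, 3.14, 3.14].

INTERFACE

Orientations are given as a rotation vector (axis times angle).
In Python, from workcell import telemetry, grab_frame, workorder, ctrl gives the robot as it stands.
- The arm moves only by the shell command python3 -m handwheel 'ROWS' [FORCE]. ROWS is JSON, a list of rows, each a list of 7 numbers: the gripper's target within -1 to 1 (fully open at 1, half-way at 0, shut at -1), then the shift along the world's x, y, z in cm, then the turn, a rotation vector about the world's x, y, z in rad. In form: [[fingers, dx, dy, dz, ax, ay, az], ...]. A call has 1 to 8 rows; each row shifts and turns the commanded pose from where the row before left it; what a row does not reach is not made up. A row lasts 1/10 s, in which the tool goes at most 50 mm and 8.59 degrees, less where a joint would pass 70% of its speed; a pose out of reach is approached as far as the arm can. A call with a gripper value outside its range is refused whole. The fingers move at their own pace and stop on an object; FORCE is the grip in N (left out, the last holds). Time passes only in rows, so rows that do not move let the fingers close. It gives the time, the measured TCP pose, the force and the opening at its end, in the units of the state.
- telemetry.observe(): the state, without advancing time (a new reading comes with each control period).
- grab_frame(name): name is "scene" or "top"; returns a dict with "pixels" (384x512x3 uint8, red, green, blue), "fx", "fy", "cx", "cy" (pixels), "position" and "attitude" of the camera in the world. Camera axes: x right, y down, z forward; pixel columns grow to the right and rows downward; lengths in mm; the calibration is good to about 2 mm. A picture is of the moment at which its call begins. There is no depth.
- workorder.close_job(): hands the job in, once; it reports no verdict.
The state is a dict: "time_s": time; "joint_pos": joint angles; "qvel": joint speeds; "effort": joint torques, N m; "tool_pos": TCP position; "orientation": TCP orientation; "ft_force": force on the tool from outside, world axes, zero at the start; "ft_torque": the same for the moment, N m; "grip_width": finger opening in mm.
Only numpy, scipy, OpenCV 4.12 (cv2) and the standard library are available. Lean on these libraries where they do the work, as an engineer would, in place of code of your own. Each camera call takes 0.05 s, during which the arm holds its last target.

TASK

Lower the rake into the grooved tray and comb the loose steel rods with it until every rod lies parallel, right down in a groove of its own; leave the rods to the rake, without touching them with the gripper or the square. Then press the square gently against the two outer faces of the tray's near right corner so that both its legs sit flush without gaps, and hold it there for a moment. Finish with the rake standing in its own labelled slot and the square lying in its own, and leave the three loose bystanders (stopwatch, small tin, glass bottle) where they are.

Things in the scene. Friction and masses are not known exactly. Their poses are not given: they have to be found in the camera images.
- rod_tray: Fixed open wooden tray, 136 (x) x 274 (y) x 39 mm; origin: centre of its underside. Walls 6 thick, tops at z = 39. Seven grooves run along x, centred at y = 0, +-22, +-44, +-66 mm, each 15.5 wide, floor at z = 5. The ridges between them (6.5 wide) and a flat land at each end (y from 74 to 131 either side) are at z = 18. Its near right corner is where faces x = -68 and y = -137 meet.
- rod_1: Loose steel rod, 14 mm thick and 100 long, 0.1 kg; origin: on its axis at mid length; x along the rod (it rolls about x). May be absent. It starts askew across the ridges, its axis about 25 mm above the tray's underside; lying in a groove its axis is 12 mm above the tray's underside and its top stands 1 mm above the ridges.
- rod_2: Loose steel rod, 14 mm thick and 100 long, 0.1 kg; origin: on its axis at mid length; x along the rod (it rolls about x). May be absent. It starts askew across the ridges, its axis about 25 mm above the tray's underside; lying in a groove its axis is 12 mm above the tray's underside and its top stands 1 mm above the ridges.
- rod_3: Loose steel rod, 14 mm thick and 100 long, 0.1 kg; origin: on its axis at mid length; x along the rod (it rolls about x). May be absent. It starts askew across the ridges, its axis about 25 mm above the tray's underside; lying in a groove its axis is 12 mm above the tray's underside and its top stands 1 mm above the ridges.
- rod_4: Loose steel rod, 14 mm thick and 100 long, 0.1 kg; origin: on its axis at mid length; x along the rod (it rolls about x). May be absent. It starts askew across the ridges, its axis about 25 mm above the tray's underside; lying in a groove its axis is 12 mm above the tray's underside and its top stands 1 mm above the ridges.
- rod_5: Loose steel rod, 14 mm thick and 100 long, 0.1 kg; origin: on its axis at mid length; x along the rod (it rolls about x). May be absent. It starts askew across the ridges, its axis about 25 mm above the tray's underside; lying in a groove its axis is 12 mm above the tray's underside and its top stands 1 mm above the ridges.
- rake: Loose wooden rake standing on steel tines, 0.2 kg; origin: middle of its foot, level with the tine tips; z up. Eight flat tines, each 6 (x) x 18 (y) mm and 18 high, stand in a row along x, 14 mm apart, from x = -52 to 52. Above them a bar 146 (x) x 20 (y), z = 18 to 32.
- rake_handle (a point): Middle of the rake's handle, 66 mm above its tine tips; axes as the rake's. The handle is an upright post 30 (x) x 18 (y) mm, from z = 32 to 88 of the rake, to be gripped across its y.
- tray_ride (a point): Middle of the tray, where the rake's origin is when the rake rides in it: 21 mm above the tray's underside, rake x along tray x, bar ends on the walls at x = +-65, tine tips 3 mm above the ridges. Moved so along the tray's y, either way, it turns rods on the ridges to lie along its row and pushes them into the next empty grooves, passing over those already in. It cannot go down onto a rod.
- square: Loose steel L-shaped square lying flat, 14 mm high, 0.2 kg; origin: on its underside below the handle post, at the middle of the corner; z up. Two legs 18 mm wide run along its +x and +y axes, to x = 91 and y = 91 mm; outer faces at x = -9 and y = -9, inner faces at y = +9 (of the x leg) and x = +9 (of the y leg).
- square_handle (a point): Middle of the square's handle, 67 mm above its underside; axes as the square's. The handle is an upright post from z = 14 to 82 of the square, 18 x 22 mm in section and turned 45 degrees: grip it across its 18 mm, along the diagonal between the square's +x and +y.
- square_corner (a point): The inner corner of the square, 7 mm above its underside, where its two inner faces meet; axes as the square's. The square is flush when this point is at tray_corner and the axes of the square and tray agree.
- tray_corner (a point): The outer near right corner of the tray, 7 mm above its underside; axes as the tray's, which extends to +x and +y from here.
- rake_slot: Fixed grey holder for the rake; origin: centre of its pocket, underside; its x along the pocket, with a white label plate showing a comb at its -x end. The pocket is 114 (x) x 32 (y) mm inside, floor at z = 4, rim (5 thick) at z = 16; the tines go in it, the bar stays above.
- rake_seat (a point): Where the rake's origin belongs, on the floor of the rake slot's pocket, with the rake's x along the slot's x (either way round).
- square_slot: Fixed grey holder for the square, pocket rim 124 x 124 mm; origin: centre, underside; white label plate showing an L at its -x side. The pocket is an L-shaped channel 26 (along -x side) and 26 (along -y side) mm wide, 114 long, floor at z = 4, its walls and central block at z = 16.
- square_seat (a point): Where the square's origin belongs, on the floor of the L-shaped channel of the square slot; the square's axes are then along the slot's, the same way round.
- stopwatch: Loose stopwatch 71 x 60 x 19 mm on the worktop, a bystander; origin: centre of its underside.
- sample_tin_c: Loose round tin, 70 mm across and 30 high, a bystander; origin: centre of its underside.
- weighing_bottle: Loose glass bottle with stopper, 43 mm across and 64 high, a bystander; origin: centre of its underside.
There are look-alikes about, which are no part of the job. Of the things that look like the square, the middle-sized one is meant. Leave any orange look-alike of the rake alone.

How it is judged:
By the outcome, as a careful person would: the job done as asked, in the order asked, and still so for the second after the job is handed in, with the robot touching nothing.
Of rod_1, rod_2, rod_3, rod_4, rod_5 only 3 to 5 are there at a start; the rules pass over those that are not, and their reading is None.
At some moment in a run one of square may be knocked a few centimetres aside while the robot is not near it.
Once in a run the grip may slacken for a moment while it holds something.
It also fails if it takes over 210 s, if anything falls off the work surface, if the arm or the gripper's body presses on something with over 40 N, if the wrist force passes 120 N, or if a joint passes its speed limit or range.

## Working session

There is one attempt and no reset: what is moved stays moved. The work goes in short steps, Python scripts to look and compute and a shell command to move; the robot and the scene stay as the last step left them, time stands still between calls to the robot, and variables do not carry over. Pictures are saved under pics/ and viewed, and the job is handed in when it is done.

```bash
ls; mkdir -p pics
python3 - <<'E'
from workcell import telemetry, grab_frame, workorder, ctrl
import cv2
s=telemetry.observe(); print(s, ctrl.tips_ahead)
for n in("scene","top"):
    f=grab_frame(n); cv2.imwrite(f"pics/{n}0.png",f["pixels"][:,:,::-1]); print(n,{k:v for k,v in f.items() if k!="pixels"})
E
```

```text
pics
{'time_s': 0.0, 'joint_pos': array([-1.15421432,  0.68997967, -0.19454547,  1.56632507,  0.15727701,
        0.90246802, -0.21510027]), 'qvel': array([-0.00212223,  0.00211808, -0.00019689, -0.00113093, -0.00128877,
        0.00040188,  0.00109757]), 'effort': array([-4.80202671e-04, -5.27578318e+01, -1.26729213e+00, -1.53432173e+01,
       -5.26104087e-02,  6.38855170e-03,  1.61770677e-04]), 'tool_pos': array([233.2415244 , 579.21665513, 254.91853   ]), 'orientation': array([-0.92392524,  1.36775383,  0.92215543]), 'ft_force': array([-0.55826686, -0.65034483, -0.70048397]), 'ft_torque': array([ 0.01451099, -0.00450839, -0.0155512 ]), 'grip_width': 88.00310746638672} 17.0
scene {'fx': 374.93052897909075, 'fy': 374.93052897909075, 'cx': 252.6675391943967, 'cy': 191.30998915546826, 'position': array([-181.775367  , -915.33147407,  645.88338944]), 'attitude': array([-1.92400673,  0.65348922, -0.42740407])}
top {'fx': 450.55454150732265, 'fy': 450.55454150732265, 'cx': 253.00155858121053, 'cy': 186.43406477359673, 'position': array([-138.23656588,  302.45699062, 1861.69118603]), 'attitude': array([-1.64114662,  2.36571732, -0.4814804 ])}
```

View pics/scene0.png

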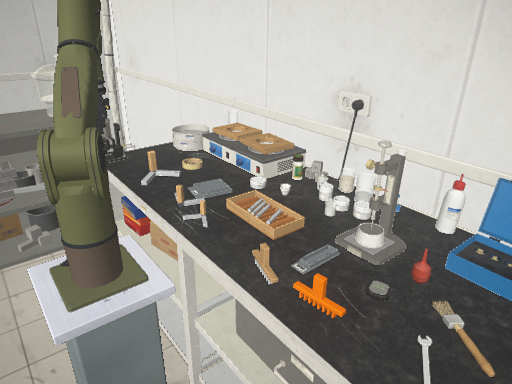

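View pics/top0.png

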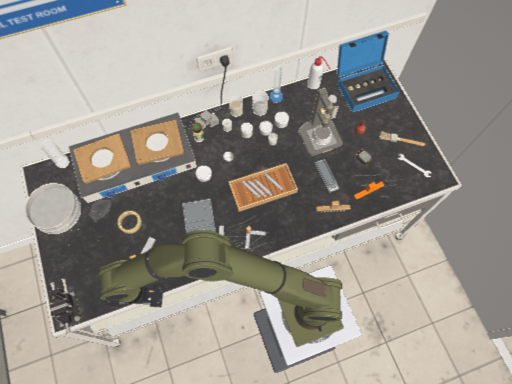

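```bash
cat > h.py <<'E'
from workcell import telemetry, grab_frame, workorder, ctrl
import numpy as np, cv2
from scipy.spatial.transform import Rotation as R
def ray(f,u,v,z):
    A=R.from_rotvec(f["attitude"]).as_matrix(); d=A@np.array([(u-f["cx"])/f["fx"],(v-f["cy"])/f["fy"],1]); p=np.array(f["position"])
    return p+d*(z-p[2])/d[2]
def proj(f,P):
    A=R.from_rotvec(f["attitude"]).as_matrix(); q=A.T@(np.array(P,float)-f["position"]); return np.array([f["fx"]*q[0]/q[2]+f["cx"],f["fy"]*q[1]/q[2]+f["cy"]])
def rect(f,x0,x1,y0,y1,z,s):
    "rectified map of plane z, s px/mm; rows go down with -x, columns right with -y"
    P=[(x1,y1),(x1,y0),(x0,y0),(x0,y1)]
    src=np.float32([proj(f,(a,b,z)) for a,b in P]); w=int((y1-y0)*s);h=int((x1-x0)*s)
    H=cv2.getPerspectiveTransform(src,np.float32([(0,0),(w,0),(w,h),(0,h)]))
    return cv2.warpPerspective(f["pixels"],H,(w,h),flags=cv2.INTER_CUBIC)[:,:,::-1]
def crop(f,u0,u1,v0,v1,s,name):
    im=cv2.resize(f["pixels"][v0:v1,u0:u1],None,fx=s,fy=s,interpolation=cv2.INTER_CUBIC)[:,:,::-1]
    cv2.imwrite("pics/"+name,im)
E
python3 - <<'E'
from h import *
f=grab_frame("top"); crop(f,120,440,110,270,2.5,"t1.png")
for n,u,v in [("tray c",264,187),("slot rake",327,176),("sqslot",198,215),("rake",333,208),("orange",370,189)]: print(n,ray(f,u,v,10).round())
g=grab_frame("scene"); crop(g,130,400,140,320,2.9,"s1.png")
E
```

```text
tray c [569. -24.  10.]
slot rake [ 520. -309.   10.]
sqslot [546. 292.  10.]
rake [ 371. -271.   10.]
orange [ 395. -463.   10.]
```

View pics/t1.png

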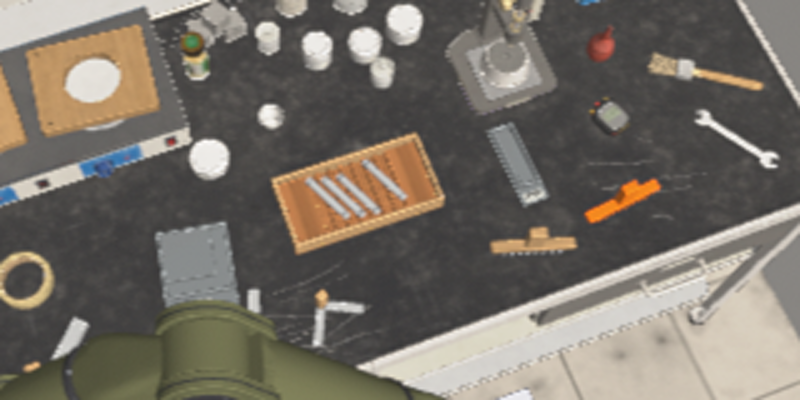

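View pics/s1.png

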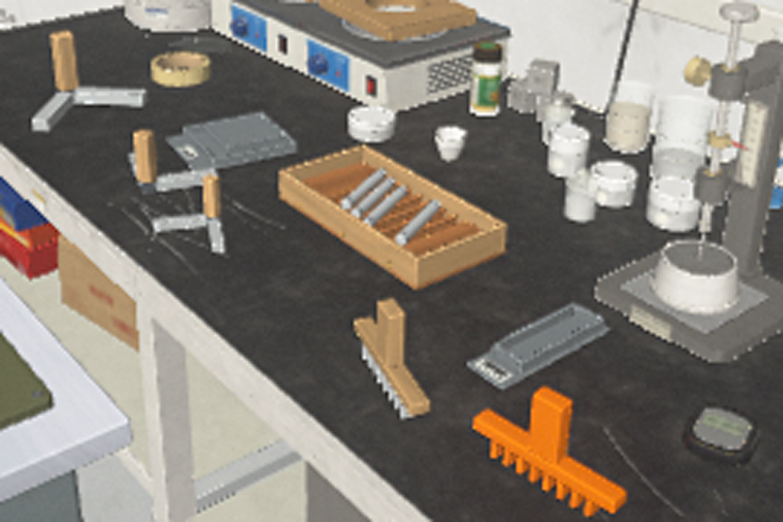

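Run:
```python
from h import *
for n in("top","scene"):
    f=grab_frame(n)
    im=rect(f,440,700,-210,150,39,2); 
    for x in range(440,700,20): cv2.line(im,(0,int((700-x)*2)),(6 if x%100 else 20,int((700-x)*2)),(0,255,0),1)
    for y in range(-200,150,20): cv2.line(im,(int((150-y)*2),0),(int((150-y)*2),6 if y%100 else 20),(0,255,0),1)
    cv2.imwrite(f"pics/tray_{n}.png",im)
```

```text
Traceback (most recent call last):
cv2.error: OpenCV(4.12.0) :-1: error: (-5:Bad argument) in function 'line'
> Overload resolution failed:
>  - Layout of the output array img is incompatible with cv::Mat
>  - Expected Ptr<cv::UMat> for argument 'img'
```

```bash
sed -i 's/INTER_CUBIC)\[:,:,::-1\]$/INTER_CUBIC)[:,:,::-1].copy()/' h.py
cat >> h.py <<'E'
def rmap(f,x0,x1,y0,y1,z,s,name):
    im=rect(f,x0,x1,y0,y1,z,s)
    for x in range(x0,x1,20): cv2.line(im,(0,int((x1-x)*s)),(6 if x%100 else 20,int((x1-x)*s)),(0,255,0),1)
    for y in range(y0,y1,20): cv2.line(im,(int((y1-y)*s),0),(int((y1-y)*s),6 if y%100 else 20),(0,255,0),1)
    cv2.imwrite("pics/"+name,im)
E
python3 - <<'E'
from h import *
for n in("top","scene"):
    f=grab_frame(n); rmap(f,440,700,-220,160,39,2,f"tray_{n}.png")
E
```

```text
(no output)
```

View pics/tray_top.png

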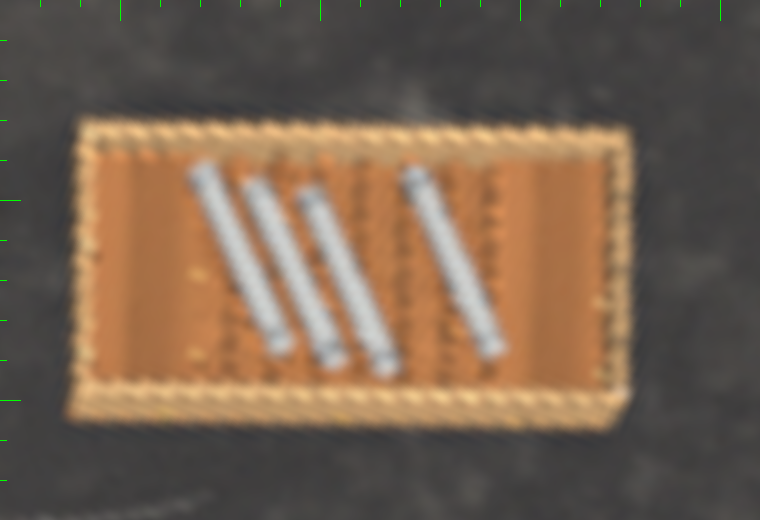

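View pics/tray_scene.png

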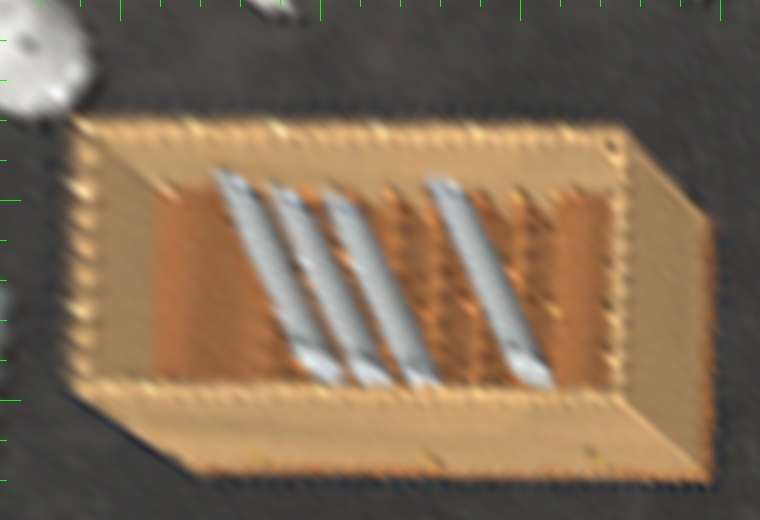

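```bash
cat >> h.py <<'E'
def edge(im,x1,y1,s,p0,p1,half=12,n=60,out=1):
    """subpixel edge along segment p0->p1 (map px): max gradient of brightness across; returns fitted point,dir in world mm"""
    g=cv2.GaussianBlur(im.astype(np.float32).max(2),(0,0),1.5); p0=np.array(p0,float);p1=np.array(p1,float)
    d=(p1-p0)/np.linalg.norm(p1-p0); m=np.array([-d[1],d[0]]); pts=[]
    ts=np.linspace(0.08,.92,n); k=np.arange(-half,half+.01,.25)
    for t in ts:
        q=p0+(p1-p0)*t+k[:,None]*m
        v=cv2.remap(g,q[:,0].astype(np.float32).reshape(1,-1),q[:,1].astype(np.float32).reshape(1,-1),cv2.INTER_LINEAR)[0]
        gr=np.abs(np.gradient(v)); i=gr.argmax(); pts.append(q[i])
    vx,vy,a,b=cv2.fitLine(np.float32(pts),cv2.DIST_HUBER,0,.01,.01).ravel()
    r=np.abs((np.array(pts)-[a,b])@np.array([-vy,vx]))
    return np.array([x1-b/s,y1-a/s]),np.array([-vy,-vx]),np.median(r)/s
E
python3 - <<'E'
from h import *
for n in("top","scene"):
    f=grab_frame(n); im=rect(f,440,700,-220,160,39,2); im0=rect(f,440,700,-220,160,0,2)
    cv2.imwrite(f"pics/tray0_{n}.png",im0)
    print(n,"farx z39",edge(im,700,160,2,(78,120),(628,127)))
    if n=="top": print("-y z39",edge(im,700,160,2,(632,127),(630,398)))
    else: print("+y z39",edge(im,700,160,2,(72,120),(70,388)))
    E=lambda P:((160-P[1])*2,(700-P[0])*2)
    # near face base from approx pose
    c=np.array([570.5,-15.5]);y=-.013;M=np.array([[np.cos(y),-np.sin(y)],[np.sin(y),np.cos(y)]])
    w=lambda a,b:E(c+M@[a,b])
    print("nearx z0",edge(im0,700,160,2,w(-68,137),w(-68,-137)))
    if n=="scene": print("-y z0",edge(im0,700,160,2,w(68,-137),w(-68,-137)))
    else: print("+y z0",edge(im0,700,160,2,w(68,137),w(-68,137)))
E
```

```text
top farx z39 (array([637.3701 , -17.14148], dtype=float32), array([-0.01612729, -0.99986994], dtype=float32), np.float64(0.32332654157510315))
-y z39 (array([ 573.7687 , -155.14954], dtype=float32), array([ 0.999873  , -0.01593709], dtype=float32), np.float64(0.24173604669966037))
nearx z0 (array([501.8679  ,  10.360886], dtype=float32), array([-0.01640373, -0.9998655 ], dtype=float32), np.float64(0.20138928789650362))
+y z0 (array([565.6589  , 118.549255], dtype=float32), array([ 0.99986833, -0.01622673], dtype=float32), np.float64(0.24751061899568744))
scene farx z39 (array([637.9111  , -16.890549], dtype=float32), array([-0.0173353 , -0.99984974], dtype=float32), np.float64(0.7693860319131329))
+y z39 (array([573.04706, 123.54425], dtype=float32), array([ 0.9999175 , -0.01284524], dtype=float32), np.float64(1.5346238051117234))
nearx z0 (array([502.98895 , -17.676575], dtype=float32), array([-0.01830192, -0.9998325 ], dtype=float32), np.float64(0.40339235185047395))
-y z0 (array([ 573.776  , -150.77902], dtype=float32), array([ 0.99994355, -0.01062714], dtype=float32), np.float64(0.7518154790316791))
```

Run:
```python
from h import *
for n in("top","scene"):
    f=grab_frame(n); rmap(f,300,620,-400,-200,32,2.5,f"rk_{n}.png")
a=cv2.imread("pics/rk_top.png");b=cv2.imread("pics/rk_scene.png"); cv2.imwrite("pics/rk.png",cv2.resize(np.hstack([a,b]),(800,640))[:600])
```

```text
(no output)
```

View pics/rk.png

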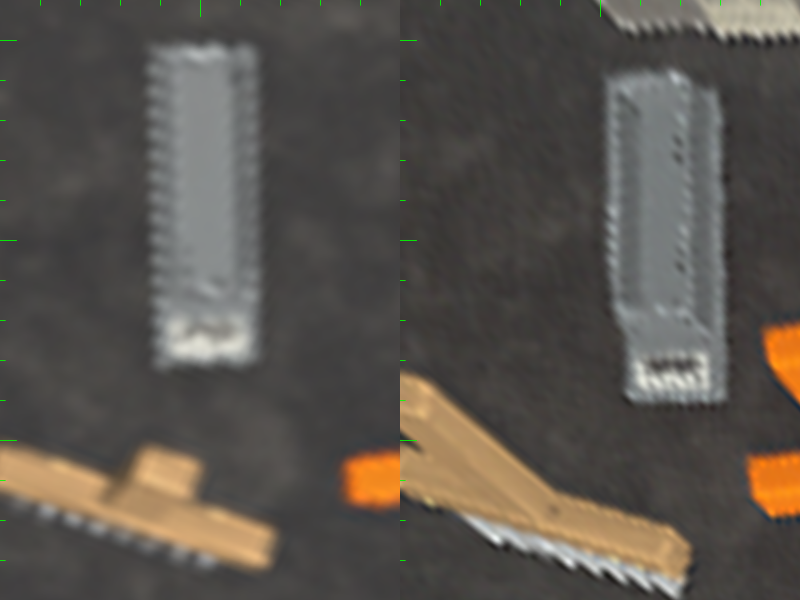

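Run:
```python
from h import *
for n in("top","scene"):
    f=grab_frame(n); rmap(f,320,440,-370,-180,32,4,f"rk2_{n}.png")
a=cv2.imread("pics/rk2_top.png");b=cv2.imread("pics/rk2_scene.png"); cv2.imwrite("pics/rk2.png",cv2.resize(np.vstack([a,b]),None,fx=.62,fy=.62))
```

```text
(no output)
```

View pics/rk2_top.png

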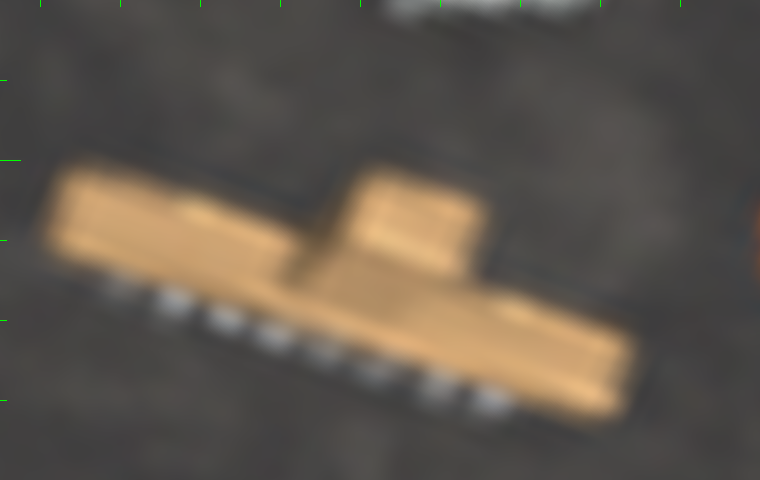

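View pics/rk2_scene.png

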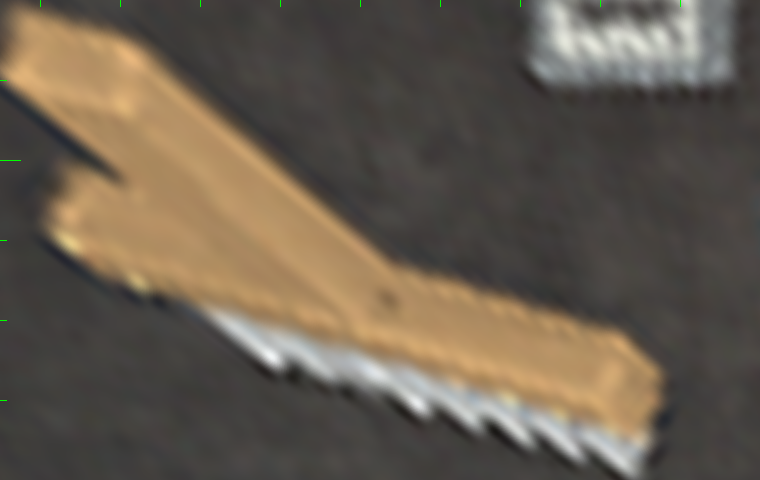

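```bash
python3 - <<'E'
from h import *
s=telemetry.observe(); M=R.from_rotvec(s["orientation"]).as_matrix(); print(M.round(3)); 
print("jaw az deg",np.degrees(np.arctan2(M[1,2],M[0,2])))
E
python3 -m handwheel '[[1,3,-3,0,0,0,0],[1,3,-4,1,0,0,0]]'
```

```text
[[ 0.    -0.928  0.373]
 [ 0.     0.373  0.928]
 [-1.    -0.     0.   ]]
jaw az deg 68.06932589757832
time_s: 0.85
tool_pos: [291.9, 511.1, 264.5]
orientation: [-0.926, 1.366, 0.927]
ft_force: [0.3, -0.5, -0.5]
grip_width: 88.3
```

```bash
python3 -m handwheel '[[1,2.2,-4.4,0,0,0,-0.1],[1,2.2,-4.4,0,0,0,-0.1],[1,2.2,-4.4,0,0,0,-0.1],[1,2.2,-4.4,0,0,0,-0.1],[1,2,-4.4,0,0,0,-0.1],[1,2,-4.4,0,0,0,-0.1],[1,1,-4.4,0,0,0,-0.1],[1,1,-4.4,0,0,0,-0.1]]'; python3 -m handwheel '[[1,-0.3,-4.8,0,0,0,-0.1],[1,-0.3,-4.8,0,0,0,-0.1],[1,-0.5,-4.8,0,0,0,-0.1],[1,-0.5,-4.8,0,0,0,-0.1],[1,-1,-4.8,-1,0,0,-0.1],[1,-1,-4.8,-1,0,0,-0.1],[1,-2,-4.8,-1,0,0,-0.05],[1,-1,-4,-1,0,0,-0.04]]'; python3 -m handwheel '[[1,0,0,0,0,0,0]]'; python3 -c "
from h import *
s=telemetry.observe();print(s['joint_pos'].round(2));M=R.from_rotvec(s['orientation']).as_matrix();print(np.degrees(np.arctan2(M[1,2],M[0,2])))
for n in('top','scene'):
    f=grab_frame(n);cv2.imwrite(f'pics/{n}1.png',f['pixels'][:,:,::-1])"
```

```text
time_s: 1.65
tool_pos: [441.5, 156.8, 265.8]
orientation: [-0.301, 1.549, 0.301]
ft_force: [-0.3, 0.5, -0.7]
grip_width: 88.2
time_s: 2.45
tool_pos: [374.5, -216.9, 226.0]
orientation: [0.239, 1.557, -0.24]
ft_force: [0.4, 0.6, -0.1]
grip_width: 87.9
time_s: 2.55
tool_pos: [373.5, -220.5, 225.6]
orientation: [0.244, 1.557, -0.249]
ft_force: [0.5, -0.3, -0.4]
grip_width: 88.4
[ 0.35  0.51  0.11  2.16 -0.11  0.48  0.24]
-17.975137614443288
```

View pics/top1.png

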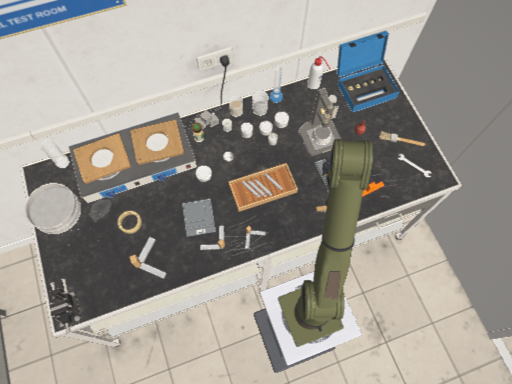

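View pics/scene1.png

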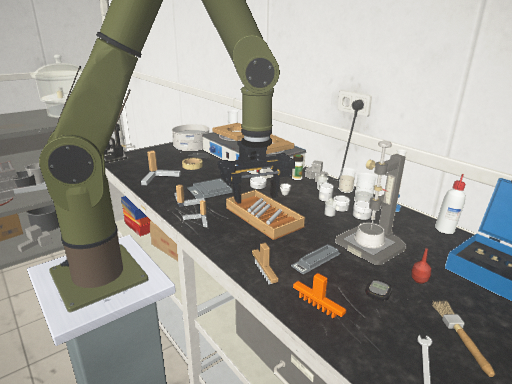

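Rake candidates: the wooden one at scene (265,262) and the orange one at scene (319,297). I choose the wooden one; the close-ups above show its steel tines. Square candidates in top view: (148,258), (220,238) and (248,236). I'll measure all three.

Run:
```python
from h import *
f=grab_frame("top"); rmap(f,380,620,140,480,14,2.3,"sq_top.png"); crop(f,120,275,185,285,5,"sq_topc.png")
```

```text
(no output)
```

View pics/sq_top.png

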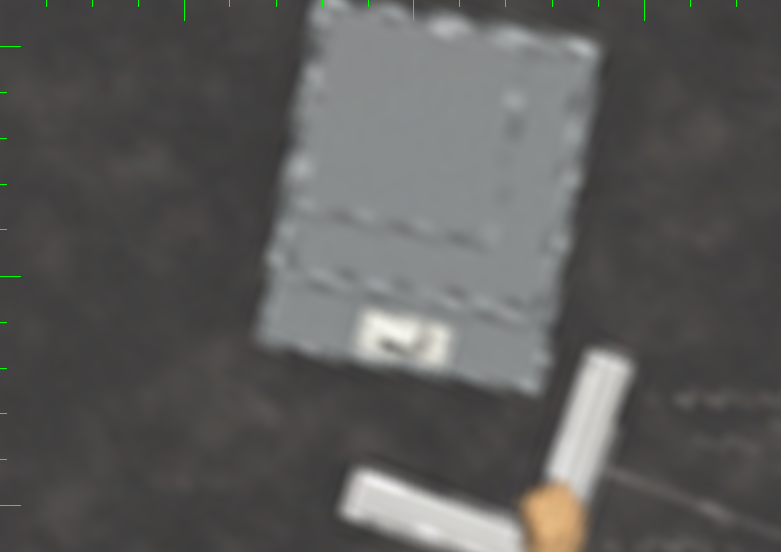

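Run:
```python
from h import *
f=grab_frame("top"); rmap(f,330,480,110,320,14,3.6,"sq_top2.png"); rmap(f,330,520,280,500,14,2.8,"sq_top3.png")
```

```text
(no output)
```

View pics/sq_top2.png

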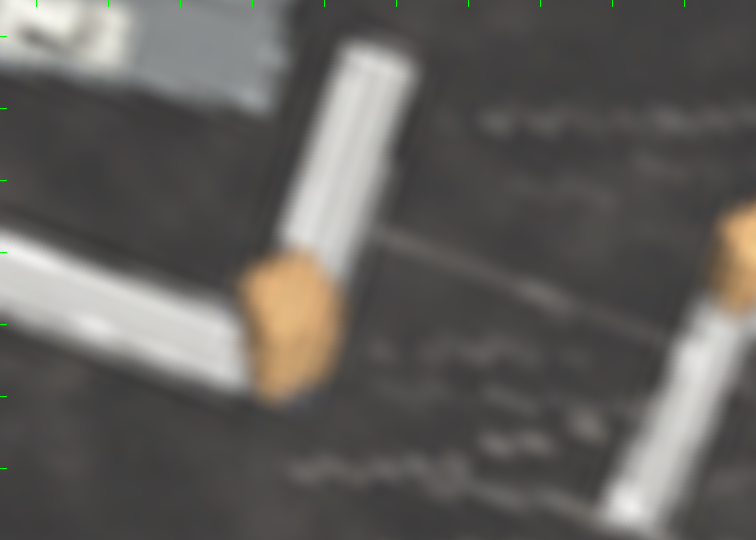

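View pics/sq_top3.png

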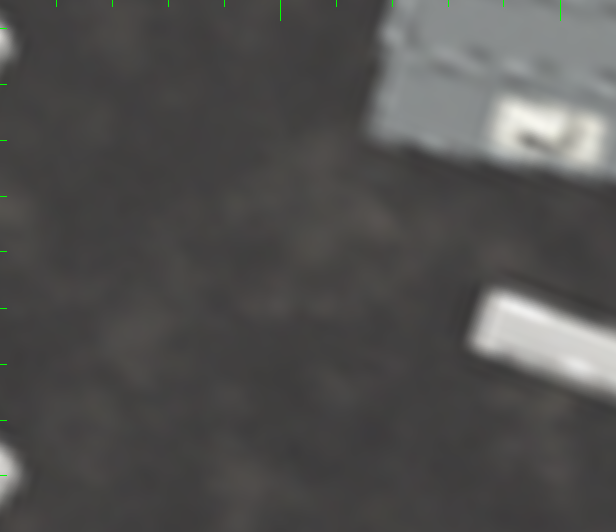

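```bash
python3 -m handwheel '[[1,-0.5,-4.3,0,0,0,0.01],[1,0,0,-4,0,0,0],[1,0,0,-4,0,0,0],[1,0,0,-3,0,0,0],[1,0,0,0,0,0,0],[1,0,0,0,0,0,0]]'; python3 -c "
from h import *
for n in('top','scene'):
    f=grab_frame(n);cv2.imwrite(f'pics/{n}2.png',f['pixels'][:,:,::-1])
crop(f,180,360,120,300,4,'s2.png')"
```

```text
time_s: 3.35
tool_pos: [371.7, -256.5, 116.6]
orientation: [0.228, 1.559, -0.227]
ft_force: [0.9, -0.3, 0.9]
grip_width: 88.0
```

View pics/s2.png

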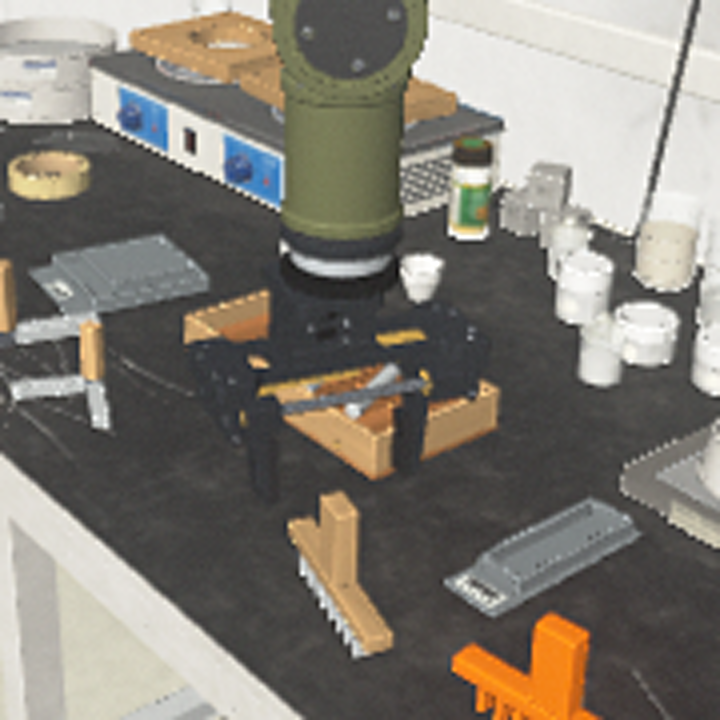

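Run:
```python
from h import *
s=telemetry.observe(); p=s["tool_pos"]; M=R.from_rotvec(s["orientation"]).as_matrix(); print(p.round(1))
for n in("scene","top"):
    f=grab_frame(n)
    im=f["pixels"].copy()
    for k in(-1,1):
        q=p+M@np.array([17,0,k*44]); u=proj(f,q); print(n,q.round(),u.round(1)); cv2.circle(im,tuple(int(round(a)) for a in u),2,(255,0,0),-1)
    for P in[(368,-264,88),(368,-264,32),(368-.30*73,-264-.954*73,32),(368+.30*73,-264+.954*73,32)]:
        u=proj(f,P); cv2.circle(im,tuple(int(round(a)) for a in u),1,(0,255,0),-1)
    f["pixels"]=im
    u=proj(f,p).astype(int); crop(f,u[0]-60,u[0]+80,u[1]-50,u[1]+80,5,f"fp_{n}.png")
```

```text
[ 372.2 -257.5  117.6]
scene [ 330. -245.  101.] [248.6 243.7]
scene [ 414. -270.  101.] [278.8 237.5]
top [ 330. -245.  101.] [335.  211.2]
top [ 414. -270.  101.] [332.1 191.6]
```

View pics/fp_scene.png

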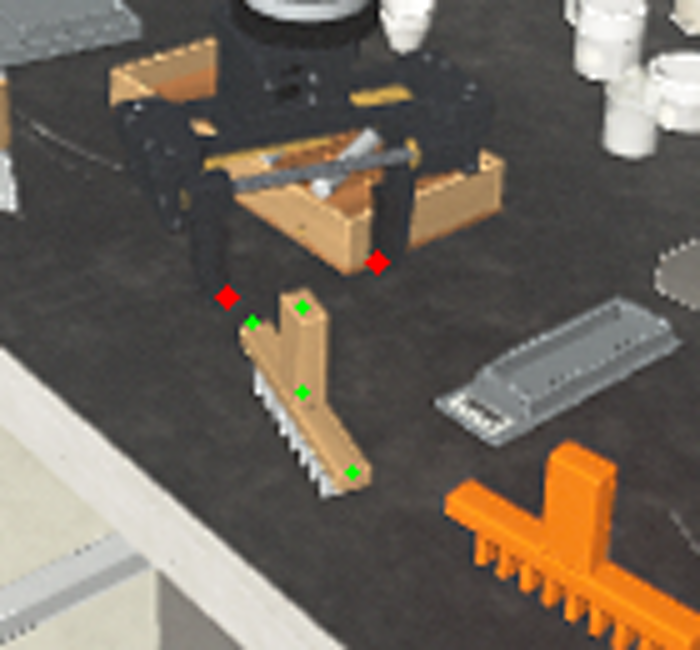

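View pics/fp_top.png

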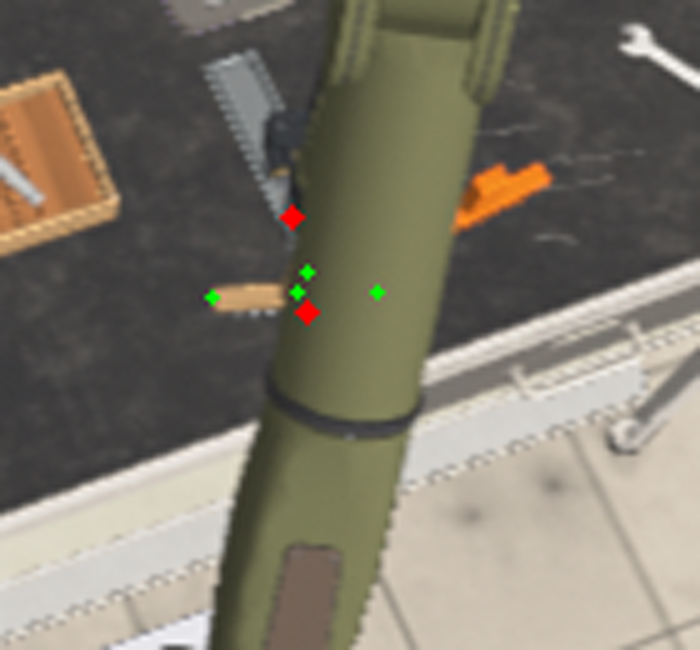

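```bash
python3 -m handwheel '[[1,-0.4,-0.7,0,0,0,0],[1,0,0,0,0,0,0],[1,0,0,-2,0,0,0],[1,0,0,-2,0,0,0],[1,0,0,-1.3,0,0,0],[1,0,0,0,0,0,0],[1,0,0,0,0,0,0]]'; python3 -c "
from h import *
f=grab_frame('scene');crop(f,200,320,170,310,5,'s3.png')"
```

```text
time_s: 4.25
tool_pos: [366.8, -264.9, 63.4]
orientation: [0.23, 1.559, -0.23]
ft_force: [-0.1, -0.3, -0.1]
grip_width: 88.3
```

View pics/s3.png

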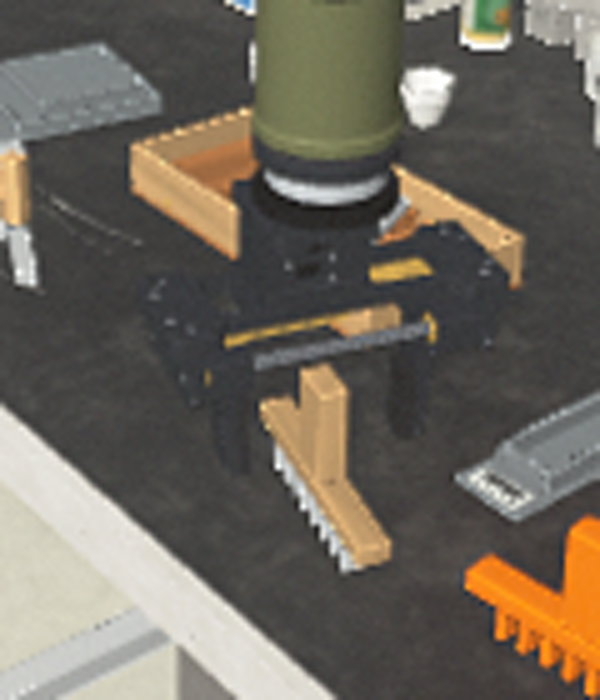

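```bash
python3 -m handwheel '[[-1,0,0,0,0,0,0],[-1,0,0,0,0,0,0],[-1,0,0,0,0,0,0],[-1,0,0,0,0,0,0],[-1,0,0,0,0,0,0],[-1,0,0,0,0,0,0],[-1,0,0,0,0,0,0],[-1,0,0,0,0,0,0]]' 45;python3 -m handwheel '[[-1,0,0,0,0,0,0],[-1,0,0,0,0,0,0]]'; python3 -c "
from h import *
f=grab_frame('scene');crop(f,200,320,170,310,5,'s4.png')"
```

```text
time_s: 5.1
tool_pos: [367.0, -264.7, 63.1]
orientation: [0.229, 1.559, -0.229]
ft_force: [-0.1, -0.3, 0.2]
grip_width: 26.4
time_s: 5.3
tool_pos: [367.2, -264.8, 63.1]
orientation: [0.229, 1.558, -0.229]
ft_force: [0.4, -0.4, -0.3]
grip_width: 17.4
```

View pics/s4.png

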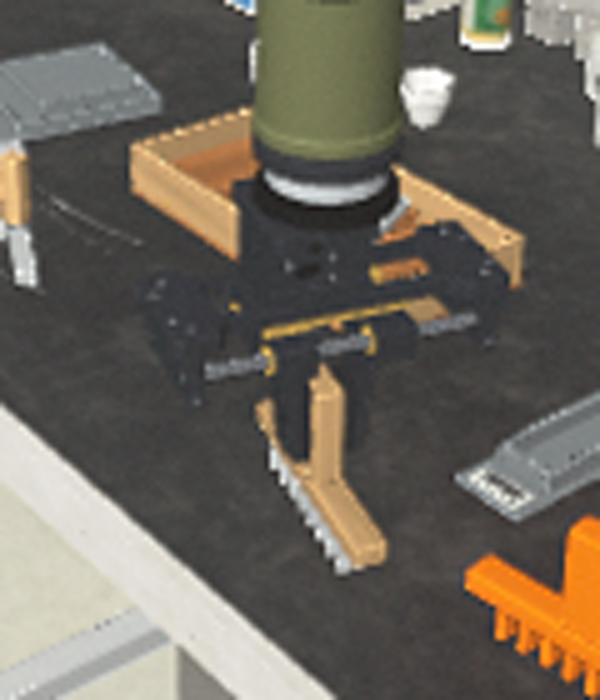

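```bash
cat >> h.py <<'E'
def jaw():
    s=telemetry.observe();M=R.from_rotvec(s["orientation"]).as_matrix()
    return np.arctan2(M[1,2],M[0,2]),s["tool_pos"].round(1),s["joint_pos"].round(2),s["ft_force"].round(1),round(s["grip_width"],1),M[2,0].round(4),M[:,0].round(4)
E
python3 -m handwheel '[[-1,0,0,1.5,0,0,0],[-1,0,0,3,0,0,0],[-1,0,0,4,0,0,0],[-1,1,0,3,0,0,0],[-1,0,0,0,0,0,0]]'; python3 -c "
from h import *
j=jaw();print(j);print('to -90.93:',-np.pi/2-.0163-j[0])"
```

```text
time_s: 5.85
tool_pos: [379.7, -265.7, 181.1]
orientation: [0.226, 1.551, -0.231]
ft_force: [0.7, 0.2, -2.2]
grip_width: 17.5
(np.float64(-0.2912233359885204), array([ 379.7, -265.7,  181.1]), array([ 0.46,  0.62,  0.08,  2.13, -0.12,  0.39,  0.34]), array([ 0.7,  0.2, -2.2]), 17.5, np.float64(-1.0), array([ 0.0072, -0.004 , -1.    ]))
to -90.93: -1.2958729908063762
```

```bash
python3 -m handwheel '[[-1,2,3.6,0,0,0,-0.13],[-1,2,3.6,0,0,0,-0.13],[-1,2,3.6,0,0,0,-0.13],[-1,2,3.6,0,0,0,-0.13],[-1,2,3.6,0,0,0,-0.13],[-1,2,3.6,0,0,0,-0.13],[-1,2,3.6,0,0,0,-0.13],[-1,2,3.6,0,0,0,-0.13]]'; python3 -m handwheel '[[-1,2,3.6,0,0,0,-0.13],[-1,1.2,3.4,0,0,0,-0.126],[-1,0,0,0,0,0,0],[-1,0,0,0,0,0,0],[-1,0,0,0,0,0,0]]'; python3 -c "
from h import *
print(jaw())
f=grab_frame('scene');crop(f,180,320,110,270,4.5,'s5.png')
f=grab_frame('top');crop(f,200,330,140,230,6,'t5.png')"
```

```text
time_s: 6.65
tool_pos: [536.2, 24.7, 176.4]
orientation: [1.033, 1.312, -1.038]
ft_force: [1.1, -0.6, -2.5]
grip_width: 17.5
time_s: 7.15
tool_pos: [567.8, 91.6, 177.1]
orientation: [1.22, 1.201, -1.226]
ft_force: [-0.3, -0.5, -1.7]
grip_width: 17.2
(np.float64(-1.589326411481242), array([567.8,  91.6, 177.1]), array([-0.58,  0.82,  0.62,  1.82, -0.68,  0.73, -1.18]), array([-0.3, -0.5, -1.7]), 17.2, np.float64(-1.0), array([-0.0024, -0.002 , -1.    ]))
```

View pics/s5.png

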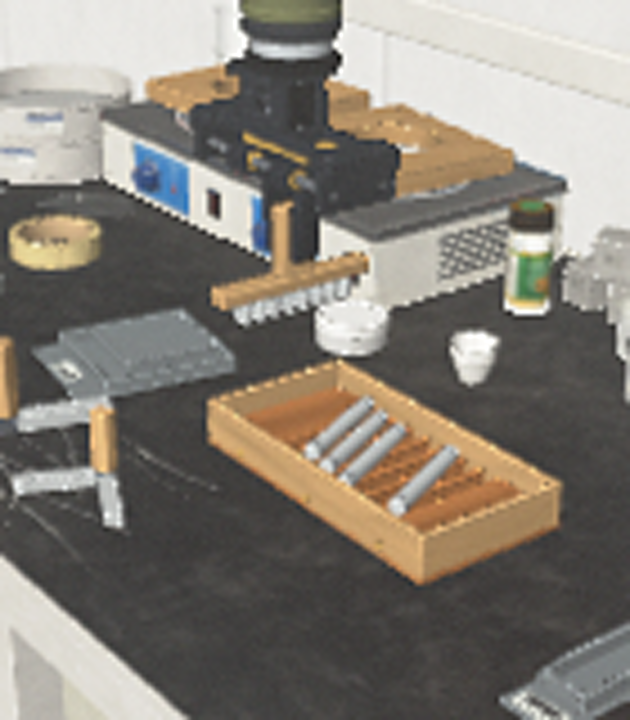

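View pics/t5.png

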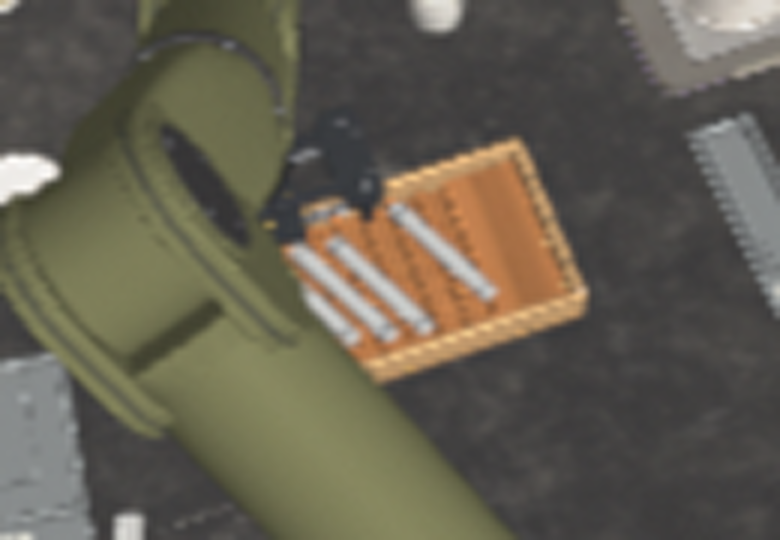

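```bash
cat >> h.py <<'E'
def box(f,im,org,yaw,pts,col):
    c,s=np.cos(yaw),np.sin(yaw)
    for a,b,z in pts:
        u=proj(f,(org[0]+c*a-s*b,org[1]+s*a+c*b,org[2]+z)); cv2.circle(im,tuple(int(round(t*16)) for t in u),8,col,-1,cv2.LINE_AA,4)
E
python3 - <<'E'
from h import *
j=jaw(); f=grab_frame("scene"); im=f["pixels"].copy()
f["pixels"]=cv2.resize(im,None,fx=6,fy=6,interpolation=cv2.INTER_CUBIC)
for k in("fx","fy"): f[k]*=6
for k in("cx","cy"): f[k]=f[k]*6+2.5
yaw=j[0]+np.pi/2
o=(j[1][0],j[1][1],j[1][2]-63.1)
for a in(-73,73):
  for b in(-10,10):
    for z in(18,32): 
      u=proj(f,np.array(o)+[np.cos(yaw)*a-np.sin(yaw)*b,np.sin(yaw)*a+np.cos(yaw)*b,z]); cv2.circle(f["pixels"],tuple(int(t) for t in u),3,(255,0,0),-1)
u=proj(f,o).astype(int); cv2.imwrite("pics/cal.png",f["pixels"][u[1]-250:u[1]+150,u[0]-300:u[0]+300,::-1])
E
```

```text
(no output)
```

View pics/cal.png

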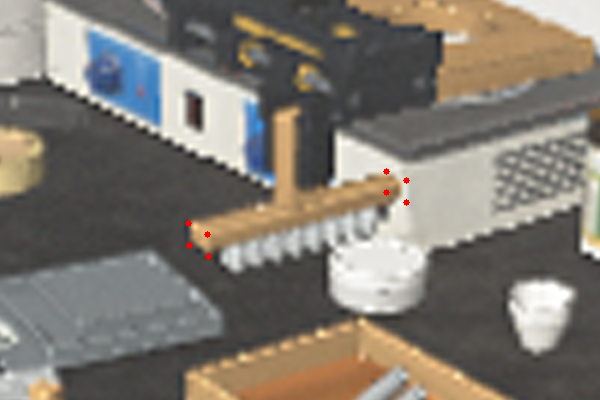

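```bash
python3 -m handwheel '[[-1,0.35,0,0,0,0,0],[-1,0,0,-3,0,0,0],[-1,0,0,-3,0,0,0],[-1,0,0,-2,0,0,0],[-1,0,0,-0.6,0,0,0],[-1,0,0,0,0,0,0],[-1,0,0,0,0,0,0]]'; python3 -c "
from h import *
print(jaw())
f=grab_frame('scene');crop(f,200,320,130,250,5.5,'s6.png')"
```

```text
time_s: 8.0
tool_pos: [573.4, 92.9, 93.1]
orientation: [1.223, 1.199, -1.221]
ft_force: [0.4, 0.4, -2.9]
grip_width: 17.6
(np.float64(-1.5884441155095816), array([573.4,  92.9,  93.1]), array([-0.51,  0.93,  0.5 ,  1.84, -0.79,  0.57, -1.09]), array([ 0.4,  0.4, -2.9]), 17.6, np.float64(-1.0), array([ 1.9e-03, -1.0e-04, -1.0e+00]))
```

View pics/s6.png

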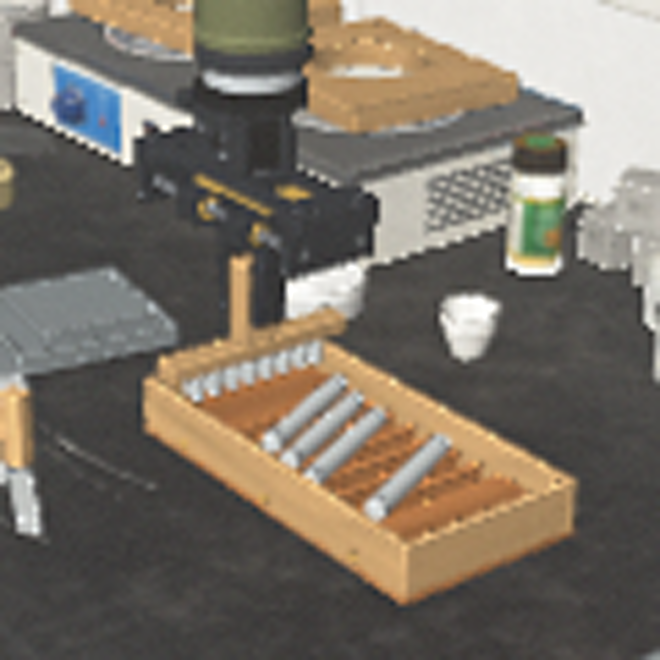

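```bash
python3 -m handwheel '[[-1,-0.1,0,-0.3,0,0,0],[-1,0,0,-0.3,0,0,0],[-1,0,0,-0.2,0,0,0],[-1,0,0,0,0,0,0],[-1,0,0,0,0,0,0]]'; python3 -m handwheel '[[-1,0,0,-0.1,0,0,0],[-1,0,0,0,0,0,0],[-1,0,0,0,0,0,0]]'
```

```text
time_s: 8.55
tool_pos: [571.5, 93.4, 84.2]
orientation: [1.222, 1.201, -1.222]
ft_force: [-0.8, 0.7, -0.9]
grip_width: 17.7
time_s: 8.85
tool_pos: [571.5, 93.4, 84.1]
orientation: [1.223, 1.201, -1.221]
ft_force: [-2.2, 1.0, 8.2]
grip_width: 17.3
```

```bash
python3 -m handwheel '[[-1,0,-0.4,0.04,0,0,0],[-1,0,-0.4,0,0,0,0],[-1,0,-0.3,0,0,0,0],[-1,0,-0.3,0,0,0,0],[-1,-0.04,-0.3,0,0,0,0],[-1,0,-0.3,0,0,0,0],[-1,0,-0.3,0,0,0,0],[-1,0,-0.3,0,0,0,0]]';python3 -m handwheel '[[-1,0,-0.3,0,0,0,0],[-1,0,-0.3,0,0,0,0],[-1,0,-0.3,0,0,0,0],[-1,0,-0.3,0,0,0,0],[-1,-0.04,-0.3,0,0,0,0],[-1,0,-0.3,0,0,0,0],[-1,0,-0.3,0,0,0,0],[-1,0,0,0,0,0,0]]'; python3 -c "
from h import *
print(jaw())
f=grab_frame('scene');crop(f,200,320,130,250,5.5,'s7.png')"
```

```text
time_s: 9.65
tool_pos: [572.0, 69.5, 84.2]
orientation: [1.224, 1.203, -1.218]
ft_force: [-0.1, 5.7, 6.5]
grip_width: 17.6
time_s: 10.45
tool_pos: [571.3, 46.4, 83.9]
orientation: [1.223, 1.2, -1.221]
ft_force: [0.2, 2.9, 4.4]
grip_width: 18.0
(np.float64(-1.5881503020258008), array([571.3,  46.4,  83.9]), array([-0.42,  0.94,  0.46,  1.87, -0.79,  0.53, -1.  ]), array([0.2, 2.9, 4.4]), 18.0, np.float64(-1.0), array([ 1.3e-03,  5.0e-04, -1.0e+00]))
```

View pics/s7.png

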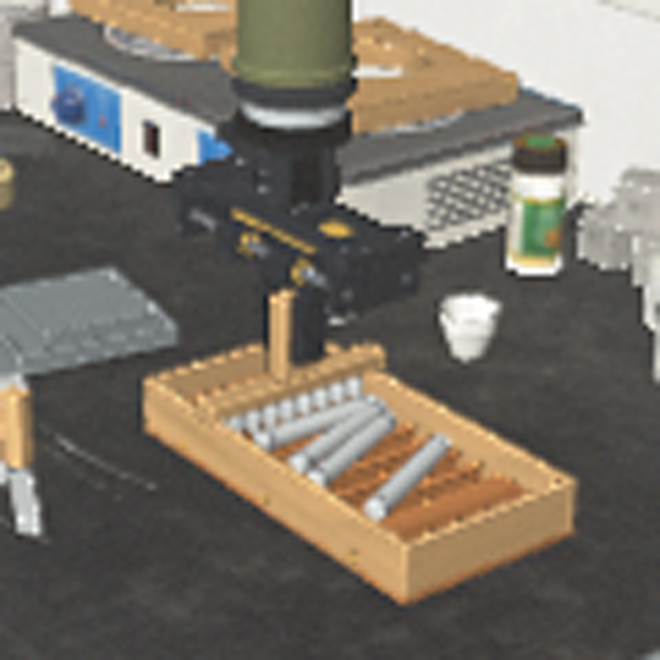

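```bash
python3 -m handwheel '[[-1,0,-0.3,0,0,0,0],[-1,0,-0.3,0,0,0,0],[-1,0,-0.3,0,0,0,0],[-1,0,-0.3,0,0,0,0],[-1,-0.04,-0.3,0,0,0,0],[-1,0,-0.3,0,0,0,0],[-1,0,0,0,0,0,0],[-1,0,0,0,0,0,0]]'; python3 -c "
from h import *
print(jaw())
f=grab_frame('scene');crop(f,200,320,130,250,5.5,'s8.png')"
```

```text
time_s: 11.3
tool_pos: [570.6, 29.1, 83.9]
orientation: [1.223, 1.202, -1.22]
ft_force: [-0.7, 4.8, 5.8]
grip_width: 17.5
(np.float64(-1.5874172013007057), array([570.6,  29.1,  83.9]), array([-0.38,  0.93,  0.45,  1.87, -0.78,  0.52, -0.98]), array([-0.7,  4.8,  5.8]), 17.5, np.float64(-1.0), array([ 6.0e-04,  1.2e-03, -1.0e+00]))
```

View pics/s8.png

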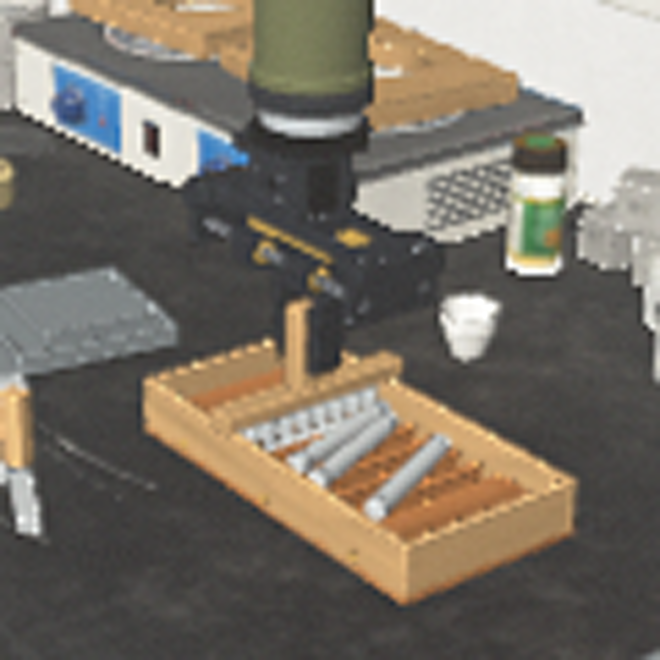

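```bash
python3 -m handwheel '[[-1,0,-0.3,0,0,0,0],[-1,0,-0.3,0,0,0,0],[-1,0,-0.3,0,0,0,0],[-1,0,-0.3,0,0,0,0],[-1,-0.04,-0.3,0,0,0,0],[-1,0,-0.3,0,0,0,0],[-1,0,0,0,0,0,0],[-1,0,0,0,0,0,0]]'; python3 -c "
from h import *
print(jaw())
f=grab_frame('scene');crop(f,200,320,130,250,5.5,'s9.png')
f=grab_frame('top');crop(f,200,330,140,230,6,'t9.png')"
```

```text
time_s: 12.15
tool_pos: [570.2, 11.2, 83.9]
orientation: [1.223, 1.202, -1.22]
ft_force: [-0.4, 4.1, 5.5]
grip_width: 17.7
(np.float64(-1.5873121458670136), array([570.2,  11.2,  83.9]), array([-0.35,  0.93,  0.45,  1.87, -0.78,  0.52, -0.95]), array([-0.4,  4.1,  5.5]), 17.7, np.float64(-1.0), array([ 6.0e-04,  1.3e-03, -1.0e+00]))
```

View pics/s9.png

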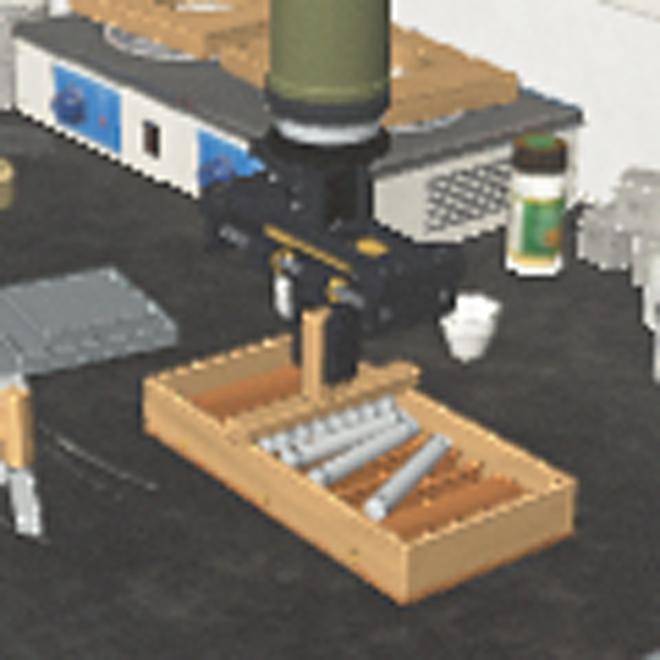

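View pics/t9.png

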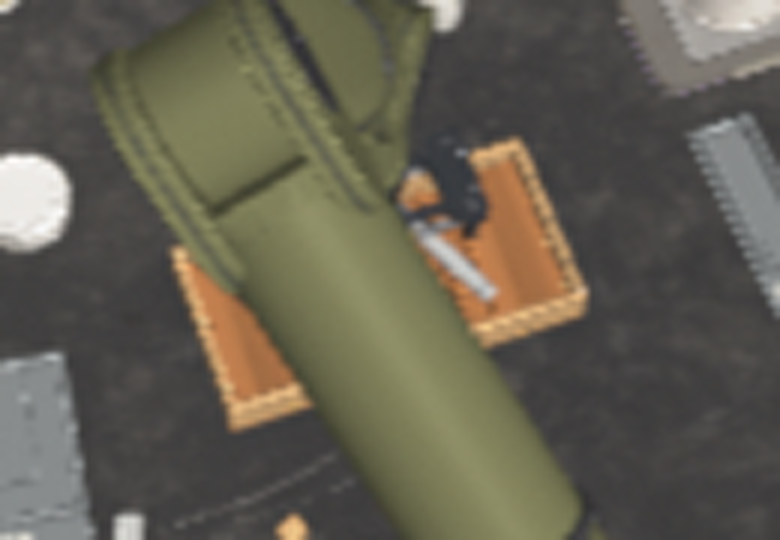

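```bash
python3 -m handwheel '[[-1,0,-0.3,0,0,0,0],[-1,0,-0.3,0,0,0,0],[-1,0,-0.3,0,0,0,0],[-1,0,-0.3,0,0,0,0],[-1,-0.04,-0.3,0,0,0,0],[-1,0,-0.3,0,0,0,0],[-1,0,0,0,0,0,0],[-1,0,0,0,0,0,0]]'; python3 -c "
from h import *
print(jaw())
f=grab_frame('scene');crop(f,200,320,130,250,5.5,'s10.png')"
```

```text
time_s: 13.05
tool_pos: [569.7, -6.9, 83.9]
orientation: [1.223, 1.202, -1.221]
ft_force: [0.5, 4.4, 6.4]
grip_width: 17.7
(np.float64(-1.5875114194102977), array([569.7,  -6.9,  83.9]), array([-0.32,  0.93,  0.44,  1.88, -0.77,  0.51, -0.92]), array([0.5, 4.4, 6.4]), 17.7, np.float64(-1.0), array([ 4.0e-04,  1.2e-03, -1.0e+00]))
```

View pics/s10.png

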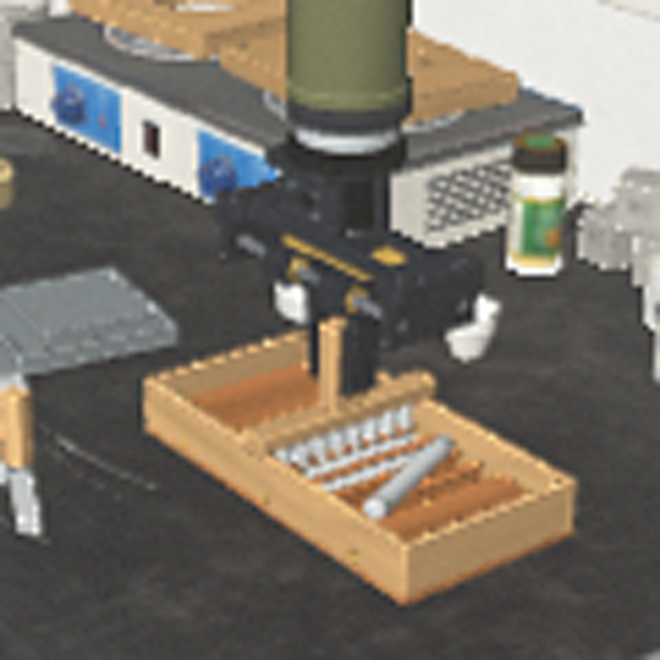

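```bash
python3 -m handwheel '[[-1,0,0.1,0,0,0,0],[-1,0,0,1.5,0,0,0],[-1,0,0,3.5,0,0,0],[-1,0,0,4,0,0,0],[-1,0,-3,0,0,0,0],[-1,0,-4,0,0,0,0],[-1,0,-4,0,0,0,0],[-1,-0.1,-0.6,0,0,0,0]]'; python3 -m handwheel '[[-1,-0.05,0,0,0,0,0],[-1,0,0,0,0,0,0]]'; python3 -c "
from h import *
print(jaw())
f=grab_frame('scene');crop(f,200,320,130,250,5.5,'s11.png')
f=grab_frame('top');crop(f,200,330,140,230,6,'t11.png')"
```

```text
time_s: 13.9
tool_pos: [566.8, -131.2, 173.9]
orientation: [1.223, 1.191, -1.233]
ft_force: [-0.5, -0.7, -2.5]
grip_width: 17.6
time_s: 14.1
tool_pos: [567.3, -121.6, 172.7]
orientation: [1.221, 1.203, -1.222]
ft_force: [-0.4, 1.2, -2.0]
grip_width: 17.5
(np.float64(-1.5875300720347973), array([ 567.3, -121.6,  172.7]), array([-0.18,  0.82,  0.56,  1.8 , -0.63,  0.71, -0.85]), array([-0.4,  1.2, -2. ]), 17.5, np.float64(-1.0), array([-0.002,  0.001, -1.   ]))
```

View pics/s11.png

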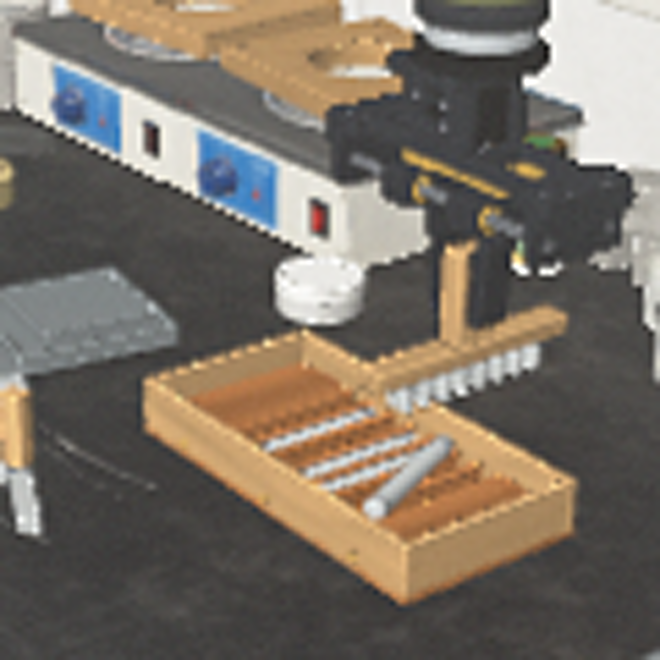

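View pics/t11.png

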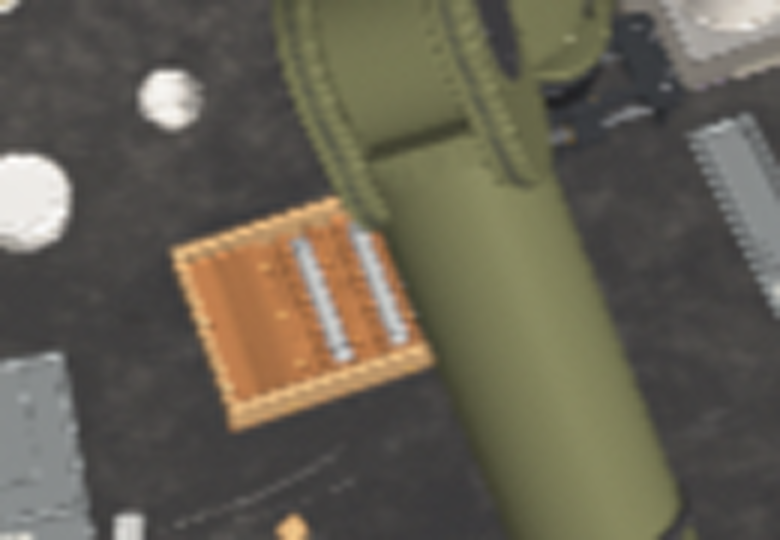

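```bash
python3 -m handwheel '[[-1,0.1,-0.2,-2,0,0,0],[-1,0,0,-3,0,0,0],[-1,0,0,-2.5,0,0,0],[-1,0,0,-0.5,0,0,0],[-1,0,0,0,0,0,0],[-1,0,0,0,0,0,0]]'; python3 -c "
from h import *
print(jaw())"
```

```text
time_s: 14.8
tool_pos: [569.8, -124.6, 94.5]
orientation: [1.222, 1.2, -1.22]
ft_force: [-0.1, -0.3, -2.3]
grip_width: 17.9
(np.float64(-1.5872851098173766), array([ 569.8, -124.6,   94.5]), array([-0.11,  0.92,  0.45,  1.83, -0.72,  0.55, -0.78]), array([-0.1, -0.3, -2.3]), 17.9, np.float64(-1.0), array([ 1.7e-03, -7.0e-04, -1.0e+00]))
```

```bash
python3 -m handwheel '[[-1,-0.1,0,-0.5,0,0,0],[-1,0,0,-0.3,0,0,0],[-1,0,0,-0.2,0,0,0],[-1,0,0,0,0,0,0],[-1,0,0,0,0,0,0]]'; python3 -c "
from h import *
print(jaw())
f=grab_frame('scene');crop(f,200,320,130,250,5.5,'s12.png')"
```

```text
time_s: 15.3
tool_pos: [568.1, -124.6, 83.9]
orientation: [1.222, 1.201, -1.221]
ft_force: [-1.1, 1.0, 2.8]
grip_width: 17.7
(np.float64(-1.5880032017374908), array([ 568.1, -124.6,   83.9]), array([-0.11,  0.94,  0.44,  1.84, -0.73,  0.53, -0.76]), array([-1.1,  1. ,  2.8]), 17.7, np.float64(-1.0), array([ 4.e-04,  2.e-04, -1.e+00]))
```

View pics/s12.png

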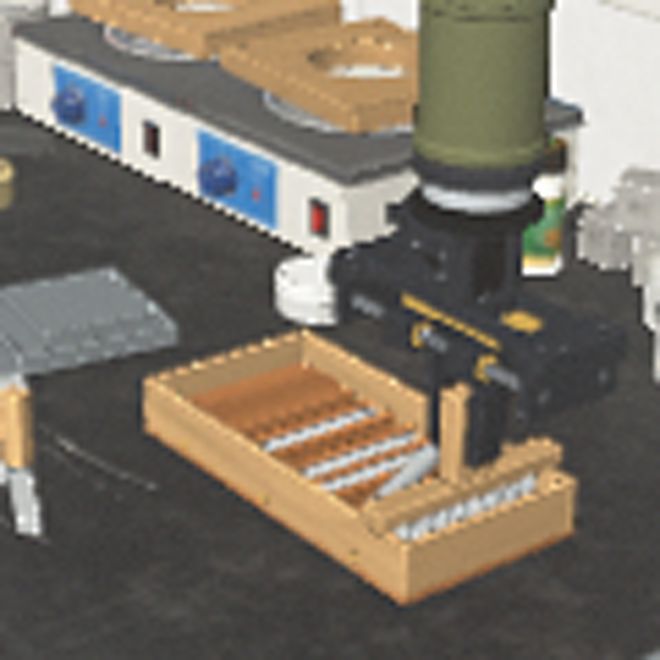

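```bash
python3 -m handwheel '[[-1,0,0.4,0,0,0,0],[-1,0,0.4,0,0,0,0],[-1,0.04,0.4,0,0,0,0],[-1,0,0.3,0,0,0,0],[-1,0,0.3,0,0,0,0],[-1,0,0.3,0,0,0,0],[-1,0,0.3,0,0,0,0],[-1,0.04,0.3,0,0,0,0]]'; python3 -m handwheel '[[-1,0,0.3,0,0,0,0],[-1,0,0.3,0,0,0,0],[-1,0.04,0.3,0,0,0,0],[-1,0,0.3,0,0,0,0],[-1,0,0.3,0,0,0,0],[-1,0,0.3,0,0,0,0],[-1,0,0.3,0,0,0,0],[-1,0,0,0,0,0,0]]'; python3 -m handwheel '[[-1,0,0.3,0,0,0,0],[-1,0,0.3,0,0,0,0],[-1,0.04,0.3,0,0,0,0],[-1,0,0.3,0,0,0,0],[-1,0,0,0,0,0,0],[-1,0,0,0,0,0,0]]'; python3 -c "
from h import *
print(jaw())
f=grab_frame('scene');crop(f,200,320,130,250,5.5,'s13.png')"
```

```text
time_s: 16.15
tool_pos: [568.9, -98.4, 83.9]
orientation: [1.222, 1.199, -1.222]
ft_force: [-1.4, -4.9, 5.4]
grip_width: 17.6
time_s: 16.95
tool_pos: [569.3, -77.1, 83.9]
orientation: [1.221, 1.2, -1.222]
ft_force: [-0.2, -4.5, 6.1]
grip_width: 18.0
time_s: 17.55
tool_pos: [569.6, -65.2, 83.9]
orientation: [1.222, 1.2, -1.222]
ft_force: [-0.9, -5.0, 5.7]
grip_width: 17.6
(np.float64(-1.588420866536738), array([569.6, -65.2,  83.9]), array([-0.21,  0.93,  0.44,  1.87, -0.76,  0.52, -0.84]), array([-0.9, -5. ,  5.7]), 17.6, np.float64(-1.0), array([ 4.e-04, -1.e-03, -1.e+00]))
```

View pics/s13.png

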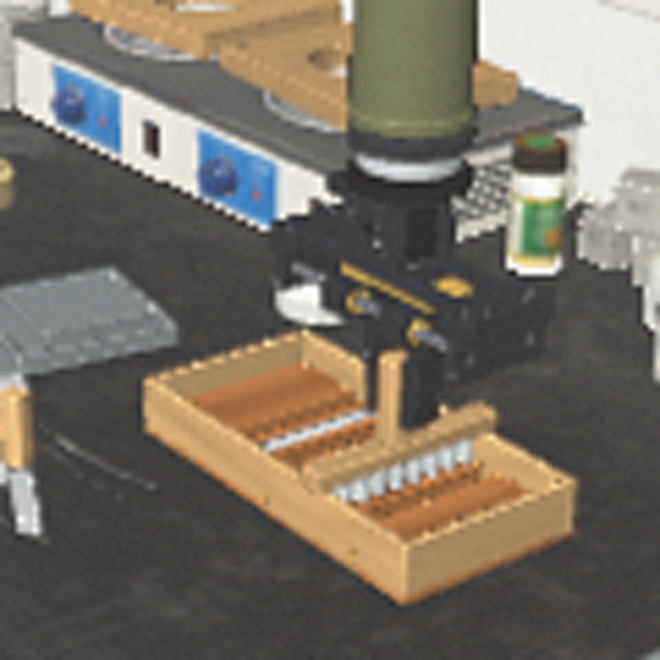

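```bash
python3 -m handwheel '[[-1,0,0.3,0,0,0,0],[-1,0,0.3,0,0,0,0],[-1,0.04,0.3,0,0,0,0],[-1,0,0.3,0,0,0,0],[-1,0,0.3,0,0,0,0],[-1,0,0.3,0,0,0,0],[-1,0,0.3,0,0,0,0],[-1,0,0,0,0,0,0]]'; python3 -m handwheel '[[-1,0,0.3,0,0,0,0],[-1,0,0.3,0,0,0,0],[-1,0.04,0.3,0,0,0,0],[-1,0,0.3,0,0,0,0],[-1,0,0.3,0,0,0,0],[-1,0,0,0,0,0,0]]'; python3 -c "
from h import *
print(jaw())
f=grab_frame('scene');crop(f,200,320,130,250,5.5,'s14.png')
f=grab_frame('top');crop(f,200,330,140,230,6,'t14.png')"
```

```text
time_s: 18.4
tool_pos: [570.1, -44.1, 83.9]
orientation: [1.222, 1.2, -1.222]
ft_force: [0.1, -4.8, 5.9]
grip_width: 17.9
time_s: 19.0
tool_pos: [570.4, -33.7, 84.2]
orientation: [1.219, 1.192, -1.227]
ft_force: [-0.6, -11.4, 5.6]
grip_width: 17.6
(np.float64(-1.5911732285296065), array([570.4, -33.7,  84.2]), array([-0.28,  0.93,  0.45,  1.87, -0.77,  0.52, -0.89]), array([ -0.6, -11.4,   5.6]), 17.6, np.float64(-1.0), array([ 0.0019, -0.0081, -1.    ]))
```

View pics/s14.png

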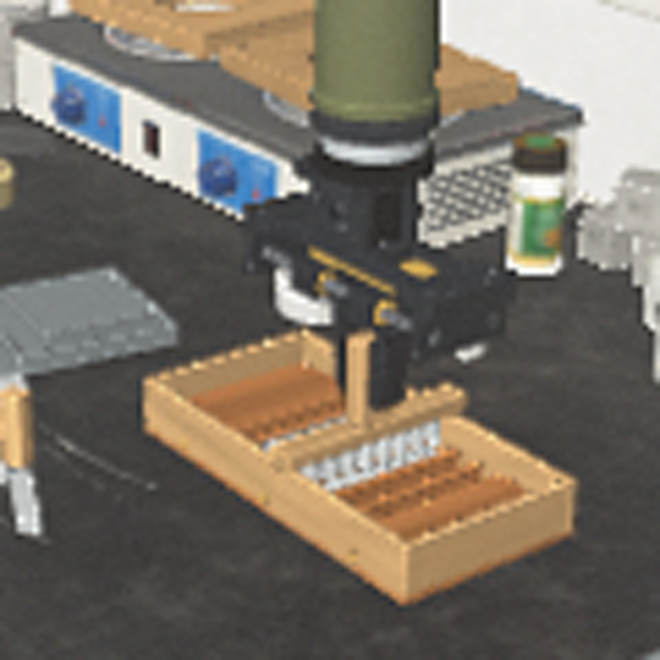

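View pics/t14.png

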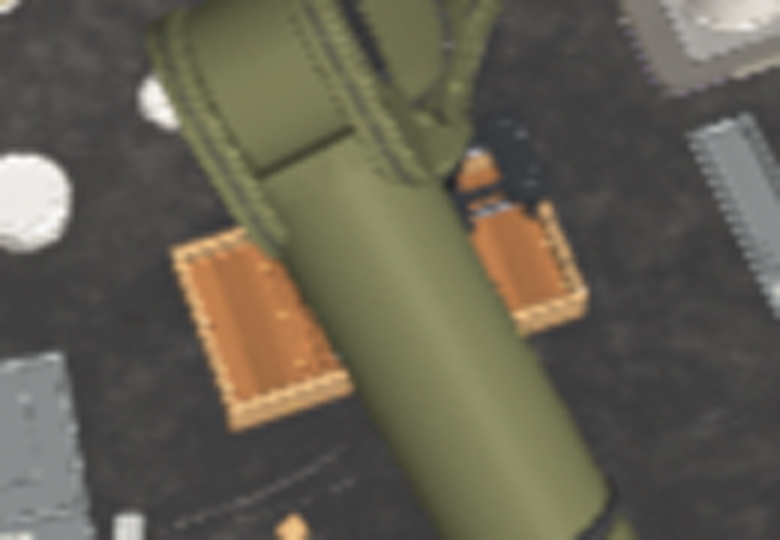

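```bash
python3 -m handwheel '[[-1,0,-0.3,0,0,0,0],[-1,0,-0.2,0,0,0,0],[-1,0,0,1.5,0,0,0],[-1,0,0,3.5,0,0,0],[-1,0,-2,4,0,0,0],[-1,0,-4,0,0,0,0],[-1,0,-4,0,0,0,0],[-1,-0.1,-2,0,0,0,0]]'; python3 -m handwheel '[[-1,0,0,0,0,0,0],[-1,0,0,0,0,0,0]]'; python3 -c "
from h import *
print(jaw())
f=grab_frame('scene');crop(f,215,315,165,245,7.8,'s15.png')
f=grab_frame('top');crop(f,220,330,140,230,7,'t15.png')"
```

```text
time_s: 19.9
tool_pos: [568.4, -155.0, 173.1]
orientation: [1.223, 1.202, -1.224]
ft_force: [0.6, -1.1, -0.7]
grip_width: 17.7
time_s: 20.1
tool_pos: [568.8, -150.9, 172.3]
orientation: [1.223, 1.207, -1.221]
ft_force: [0.7, 0.6, -2.0]
grip_width: 17.8
(np.float64(-1.5867679513479398), array([ 568.8, -150.9,  172.3]), array([-0.12,  0.83,  0.56,  1.78, -0.63,  0.73, -0.81]), array([ 0.7,  0.6, -2. ]), 17.8, np.float64(-1.0), array([-0.0028,  0.0043, -1.    ]))
```

View pics/s15.png

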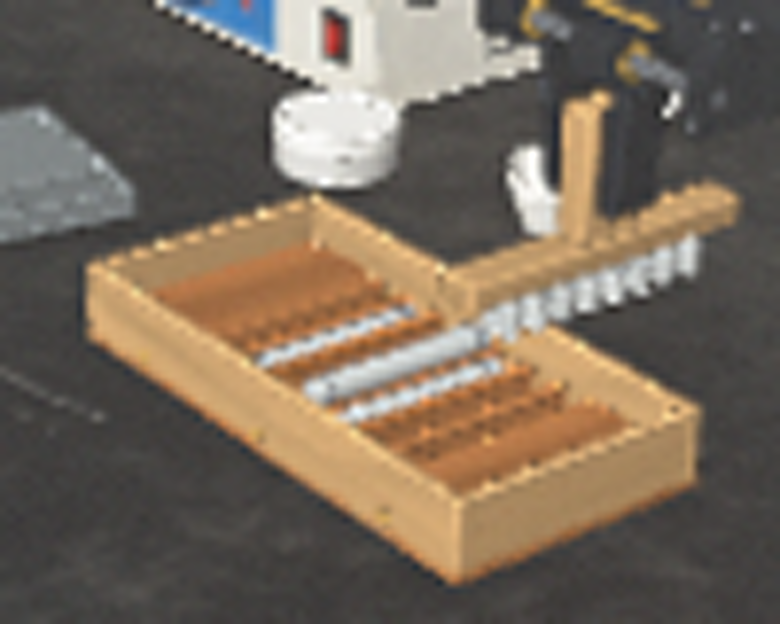

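View pics/t15.png

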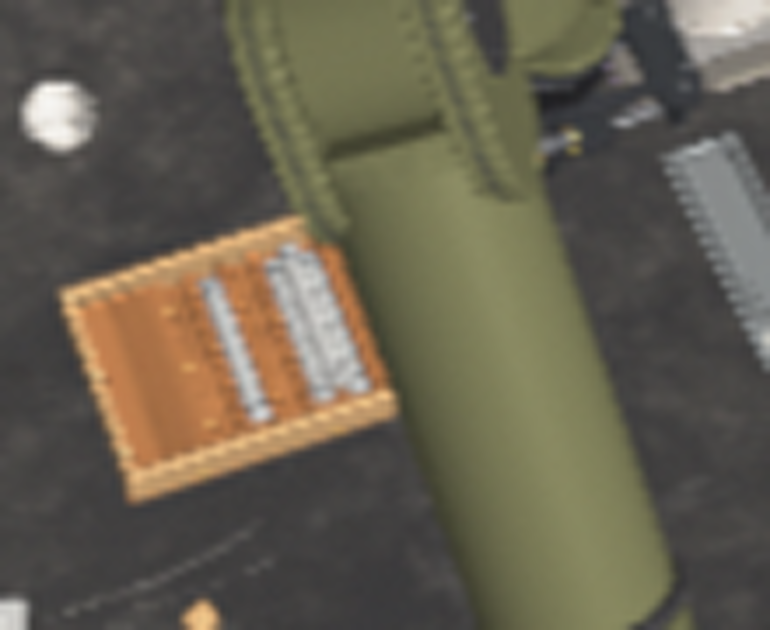

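```bash
python3 -m handwheel '[[-1,0.1,4,0,0,0,0],[-1,0,4,-2,0,0,0],[-1,0,1.1,-3,0,0,0],[-1,0,0,-2.6,0,0,0],[-1,0,0,-0.4,0,0,0],[-1,0,0,0,0,0,0],[-1,0,0,0,0,0,0]]'; python3 -c "
from h import *
print(jaw())
f=grab_frame('scene');crop(f,215,315,155,245,7.5,'s16.png')"
```

```text
time_s: 20.9
tool_pos: [571.1, -63.0, 94.6]
orientation: [1.222, 1.199, -1.221]
ft_force: [0.8, 0.1, -1.7]
grip_width: 17.5
(np.float64(-1.5881972966778093), array([571.1, -63. ,  94.6]), array([-0.23,  0.92,  0.46,  1.86, -0.75,  0.54, -0.85]), array([ 0.8,  0.1, -1.7]), 17.5, np.float64(-1.0), array([ 1.7e-03, -6.0e-04, -1.0e+00]))
```

View pics/s16.png

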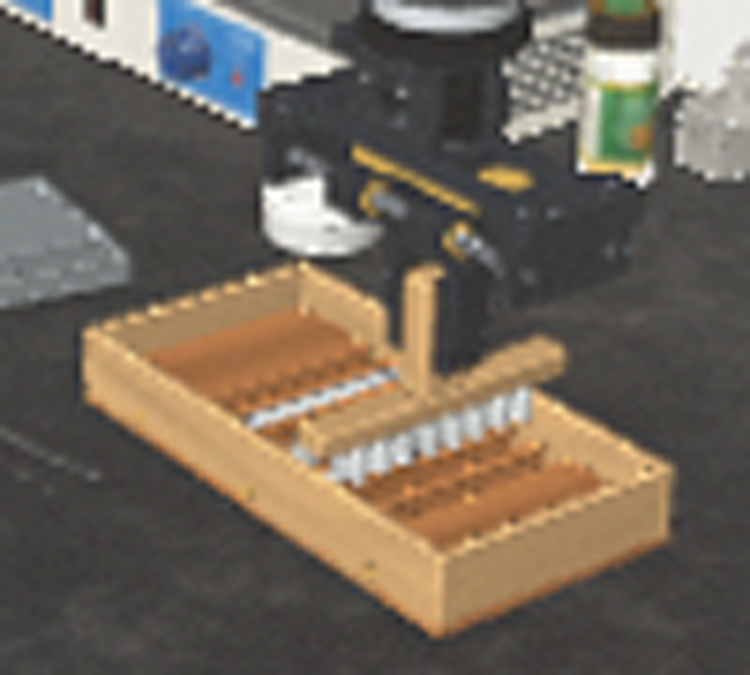

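Lower gently, then push.

```bash
python3 -m handwheel '[[-1,-0.1,0,-0.5,0,0,0],[-1,0,0,-0.3,0,0,0],[-1,0,0,-0.2,0,0,0],[-1,0,0,0,0,0,0],[-1,0,0,0,0,0,0]]'; python3 -m handwheel '[[-1,0,0.3,0.05,0,0,0],[-1,0,0.3,0,0,0,0],[-1,0.04,0.3,0,0,0,0],[-1,0,0.4,0,0,0,0],[-1,0,0.4,0,0,0,0],[-1,0,0.4,0,0,0,0],[-1,0,0.4,0,0,0,0]]';python3 -m handwheel '[[-1,0.04,0.4,0,0,0,0],[-1,0,0.3,0,0,0,0]]'; python3 -m handwheel '[[-1,0.04,0.3,0,0,0,0],[-1,0,0.3,0,0,0,0]]'; python3 -m handwheel '[[-1,0.04,0.3,0,0,0,0],[-1,0,0.3,0,0,0,0]]'
```

```text
time_s: 21.45
tool_pos: [569.3, -62.7, 83.9]
orientation: [1.222, 1.201, -1.222]
ft_force: [-1.0, 1.1, 2.8]
grip_width: 17.5
time_s: 22.15
tool_pos: [569.7, -37.2, 84.0]
orientation: [1.222, 1.201, -1.222]
ft_force: [-0.4, 0.0, -2.7]
grip_width: 17.9
time_s: 22.35
tool_pos: [570.1, -33.8, 84.6]
orientation: [1.22, 1.195, -1.225]
ft_force: [-2.5, -6.6, 1.3]
grip_width: 18.1
time_s: 22.55
tool_pos: [570.5, -23.9, 83.9]
orientation: [1.222, 1.202, -1.222]
ft_force: [-0.2, -0.1, -0.3]
grip_width: 17.7
time_s: 22.75
tool_pos: [571.1, -17.7, 83.9]
orientation: [1.222, 1.202, -1.221]
ft_force: [-1.3, 0.2, -1.7]
grip_width: 17.8
```

```bash
python3 -m handwheel '[[-1,0.04,0.3,0,0,0,0],[-1,0,0.3,0,0,0,0],[-1,0,0.3,0,0,0,0],[-1,0,0.3,0,0,0,0],[-1,0,0.3,0,0,0,0],[-1,0,0.3,0,0,0,0],[-1,0,0,0,0,0,0]]'; python3 -c "
from h import *
print(jaw())
f=grab_frame('scene');crop(f,215,315,155,245,7.5,'s17.png')"
```

```text
time_s: 23.45
tool_pos: [571.3, 0.1, 84.0]
orientation: [1.222, 1.202, -1.221]
ft_force: [0.9, -0.2, -2.0]
grip_width: 17.7
(np.float64(-1.5871521200882692), array([5.713e+02, 1.000e-01, 8.400e+01]), array([-0.34,  0.93,  0.46,  1.87, -0.79,  0.53, -0.92]), array([ 0.9, -0.2, -2. ]), 17.7, np.float64(-1.0), array([-2.e-04,  5.e-04, -1.e+00]))
```

View pics/s17.png

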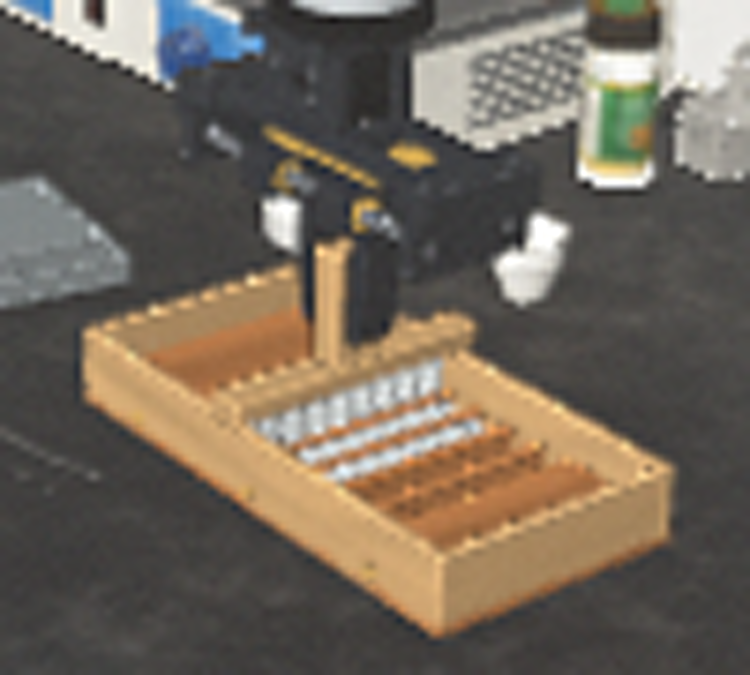

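```bash
python3 -m handwheel '[[-1,0.04,0.3,0,0,0,0],[-1,0,0.3,0,0,0,0],[-1,0,0.3,0,0,0,0],[-1,0,0.3,0,0,0,0],[-1,0,0.3,0,0,0,0],[-1,0,0.3,0,0,0,0],[-1,0,0.3,0,0,0,0],[-1,0,0.3,0,0,0,0]]'; python3 -m handwheel '[[-1,0,0.3,0,0,0,0],[-1,0,0.3,0,0,0,0],[-1,0,0.3,0,0,0,0],[-1,0,0.3,0,0,0,0],[-1,0,0.3,0,0,0,0],[-1,0,0,0,0,0,0]]'; python3 -c "
from h import *
print(jaw())
f=grab_frame('scene');crop(f,215,315,155,245,7.5,'s18.png')
f=grab_frame('top');crop(f,220,330,140,230,7,'t18.png')"
```

```text
time_s: 24.3
tool_pos: [571.8, 23.6, 84.0]
orientation: [1.222, 1.201, -1.222]
ft_force: [-0.0, 0.2, -2.1]
grip_width: 17.4
time_s: 24.9
tool_pos: [571.8, 39.0, 84.0]
orientation: [1.221, 1.202, -1.221]
ft_force: [-0.1, -0.3, -1.6]
grip_width: 17.7
(np.float64(-1.5871254560213461), array([571.8,  39. ,  84. ]), array([-0.41,  0.94,  0.47,  1.87, -0.8 ,  0.54, -0.98]), array([-0.1, -0.3, -1.6]), 17.7, np.float64(-1.0), array([-1.e-04,  4.e-04, -1.e+00]))
```

View pics/s18.png

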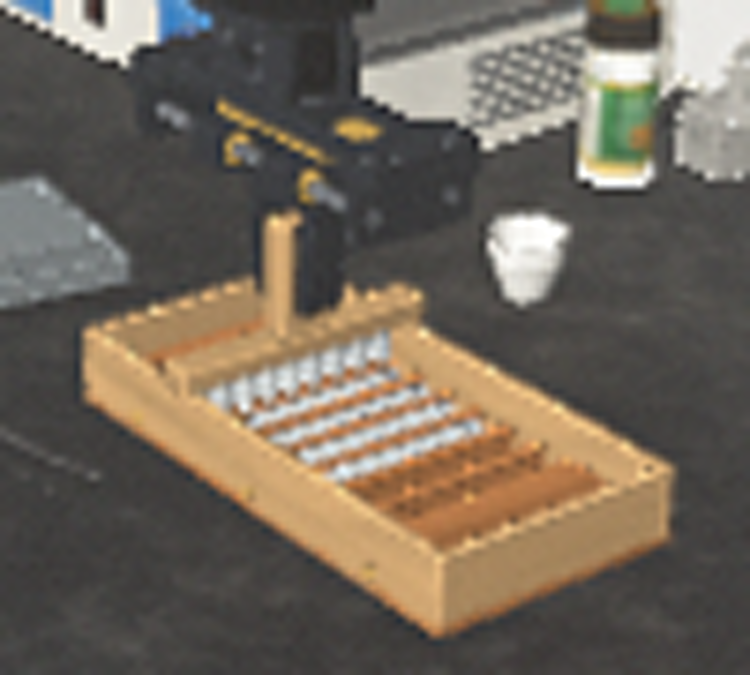

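View pics/t18.png

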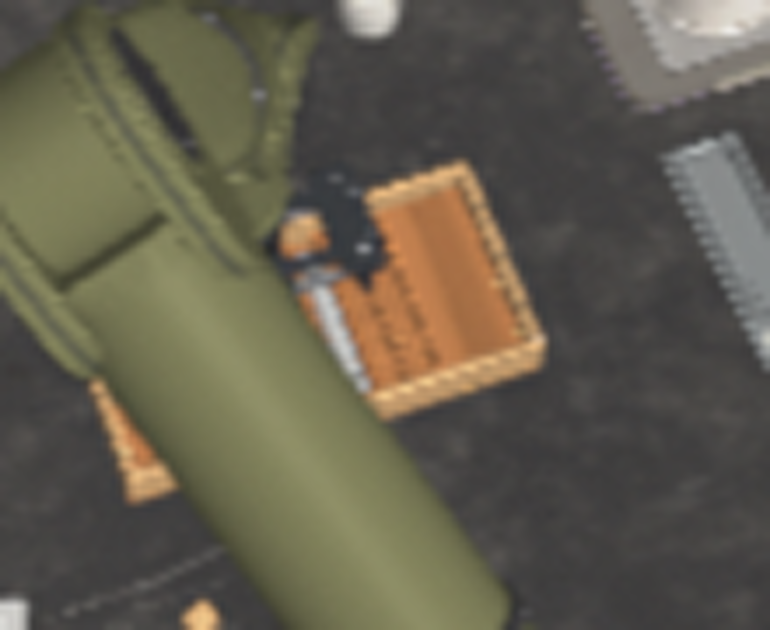

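```bash
python3 -m handwheel '[[-1,0,0,1,0,0,0],[-1,0,0,3,0,0,0],[-1,0,0,4,0,0,0],[-1,0,0,2,0,0,0]]'
python3 - <<'E'
from h import *
for n in("top","scene"):
    f=grab_frame(n); f["pixels"]=cv2.imread(f"pics/{n}0.png")[:,:,::-1].copy()
    rmap(f,430,600,-360,-250,16,4,f"sl_{n}.png")
a=cv2.imread("pics/sl_top.png");b=cv2.imread("pics/sl_scene.png"); im=np.hstack([a,b]);print(im.shape); cv2.imwrite("pics/sl.png",cv2.resize(im,(780,int(im.shape[0]*780/im.shape[1]))))
E
```

```text
time_s: 25.4
tool_pos: [573.0, 37.4, 187.5]
orientation: [1.224, 1.197, -1.22]
ft_force: [0.4, -0.1, -2.4]
grip_width: 17.8
(680, 880, 3)
```

View pics/sl.png

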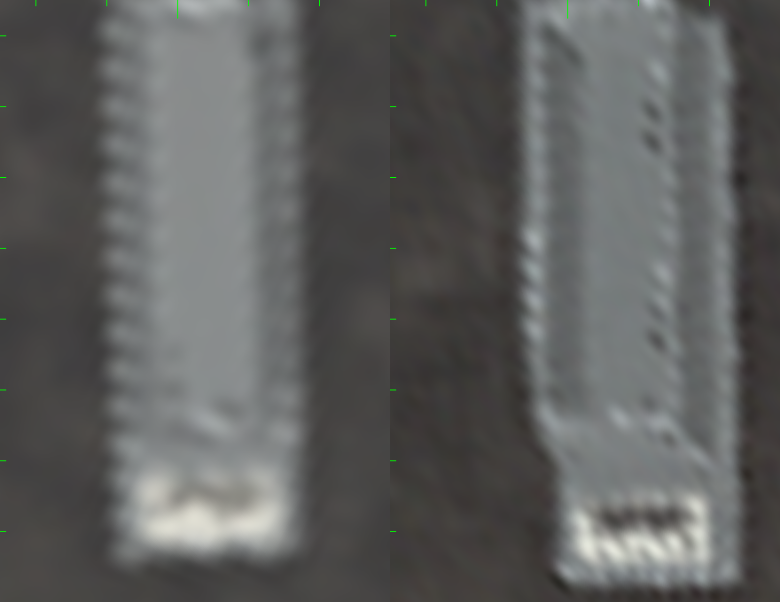

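Run:
```python
from h import *
for n in("top","scene"):
    f=grab_frame(n); f["pixels"]=cv2.imread(f"pics/{n}0.png")[:,:,::-1].copy()
    i16=rect(f,430,630,-370,-240,16,4); i0=rect(f,430,630,-370,-240,0,4)
    cv2.imwrite(f"pics/sl16_{n}.png",i16)
    W=lambda x,y:((-240-y)*4,(630-x)*4)
    print(n,"far end",edge(i16,630,-240,4,W(585,-290),W(585,-330),half=40))
    for nm,im in(("z16",i16),("z0",i0)):
        for y in (-285,-327): print(nm,y,edge(im,630,-240,4,W(575,y),W(480,y-3),half=44))
a=cv2.imread("pics/sl16_top.png");b=cv2.imread("pics/sl16_scene.png");im=np.hstack([a,b]);cv2.imwrite("pics/sl16.png",cv2.resize(im,None,fx=.74,fy=.74))
```

```text
top far end (array([ 594.56824, -307.85883], dtype=float32), array([-0.05458267, -0.9985092 ], dtype=float32), np.float64(0.7188303637092825))
z16 -285 (array([ 527.6103 , -280.29672], dtype=float32), array([-0.99985737, -0.01689099], dtype=float32), np.float64(0.33351646832595827))
z16 -327 (array([ 529.02936, -334.6895 ], dtype=float32), array([-0.9999704 , -0.00769651], dtype=float32), np.float64(0.2768979453321718))
z0 -285 (array([ 526.4054 , -285.63873], dtype=float32), array([-0.99983054, -0.01840745], dtype=float32), np.float64(0.4406585233944243))
z0 -327 (array([ 539.3422 , -339.08148], dtype=float32), array([-0.9994777 , -0.03231626], dtype=float32), np.float64(0.06682634629492089))
scene far end (array([ 586.65155, -308.55072], dtype=float32), array([-0.45356935, -0.891221  ], dtype=float32), np.float64(2.488029867082777))
z16 -285 (array([ 528.1058, -288.5814], dtype=float32), array([-0.9998375 , -0.01802545], dtype=float32), np.float64(0.5398882627270196))
z16 -327 (array([ 524.1307 , -330.62424], dtype=float32), array([-0.99962026, -0.02755587], dtype=float32), np.float64(0.8669653044012329))
z0 -285 (array([ 528.72473, -277.79614], dtype=float32), array([-0.99996954, -0.00780272], dtype=float32), np.float64(0.561263606262684))
z0 -327 (array([ 526.1756 , -332.65225], dtype=float32), array([-0.99980944, -0.01952246], dtype=float32), np.float64(0.3405369640103385))
```

View pics/sl16.png

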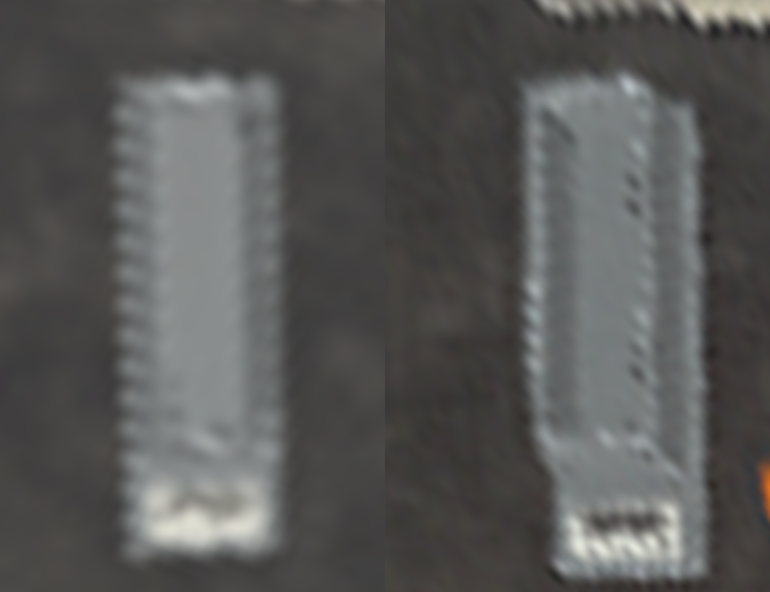

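Run:
```python
from h import *
for n,b in(("scene",(285,350,235,280)),("top",(305,350,150,200))):
    f=grab_frame(n); im=cv2.imread(f"pics/{n}0.png")
    u0,u1,v0,v1=b; c=cv2.resize(im[v0:v1,u0:u1],None,fx=12,fy=12,interpolation=cv2.INTER_LANCZOS4).astype(float)
    c=np.clip((c-40)*1.6,0,255).astype(np.uint8)
    # overlay guess outline: centre x=543,y=-310.1,yaw .018
    o=np.array([543,-310.1,0]);ya=.018
    def P(a,bb,z):
        w=o+[np.cos(ya)*a-np.sin(ya)*bb,np.sin(ya)*a+np.cos(ya)*bb,z]; u=proj(f,w); return tuple(int(t) for t in ((u-[u0,v0]+.5)*12))
    for z,X,Y,col in((16,57,16,(0,255,0)),(4,57,16,(255,255,0)),(16,62,21,(0,0,255)),(0,62,21,(255,0,255))):
        pts=[P(a*X,bb*Y,z) for a,bb in((1,1),(1,-1),(-1,-1),(-1,1))]
        for p in pts: cv2.circle(c,p,3,col,-1)
    cv2.imwrite(f"pics/slc_{n}.png",c)
```

View pics/slc_scene.png

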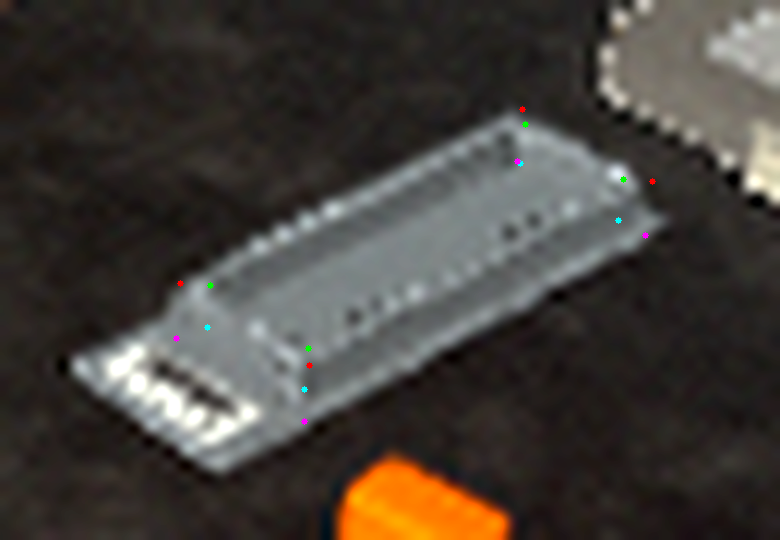

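View pics/slc_top.png

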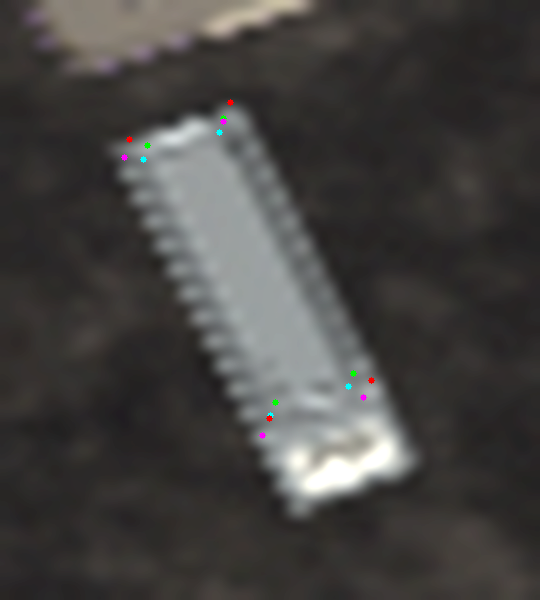

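```bash
python3 - <<'E'
from h import *
f=grab_frame("top")
for u,v,z in((306,154,0),(338,146,0),(330,148,20),(299,128,0),(322,135,60),(322,100,300)): print(u,v,ray(f,u,v,z).round())
E
python3 -m handwheel '[[-1,0,-4.4,1,0,0,0],[-1,0,-4.4,1,0,0,0.01],[-1,-0.5,-4.4,0,0,0,0.01],[-1,-0.5,-4.4,0,0,0,0.014],[-1,-0.5,-4.4,0,0,0,0],[-1,-0.6,-4.4,0,0,0,0],[-1,-0.5,-4.4,0,0,0,0],[-1,-0.5,-4,0,0,0,0]]'; python3 -c "
from h import *
print(jaw())
f=grab_frame('scene');crop(f,230,400,120,280,4.5,'s20.png')"
```

```text
306 154 [ 660. -267.    0.]
338 146 [ 646. -424.    0.]
330 148 [ 641. -377.   20.]
299 128 [ 798. -291.    0.]
322 135 [ 698. -356.   60.]
322 100 [ 736. -334.  300.]
time_s: 26.55
tool_pos: [539.5, -311.7, 202.7]
orientation: [1.197, 1.219, -1.199]
ft_force: [0.5, 0.3, -2.5]
grip_width: 18.0
(np.float64(-1.5552325677283163), array([ 539.5, -311.7,  202.7]), array([ 0.15,  0.82,  0.57,  1.65, -0.56,  0.84, -0.6 ]), array([ 0.5,  0.3, -2.5]), 18.0, np.float64(-1.0), array([-2.1e-03,  7.0e-04, -1.0e+00]))
```

View pics/s20.png

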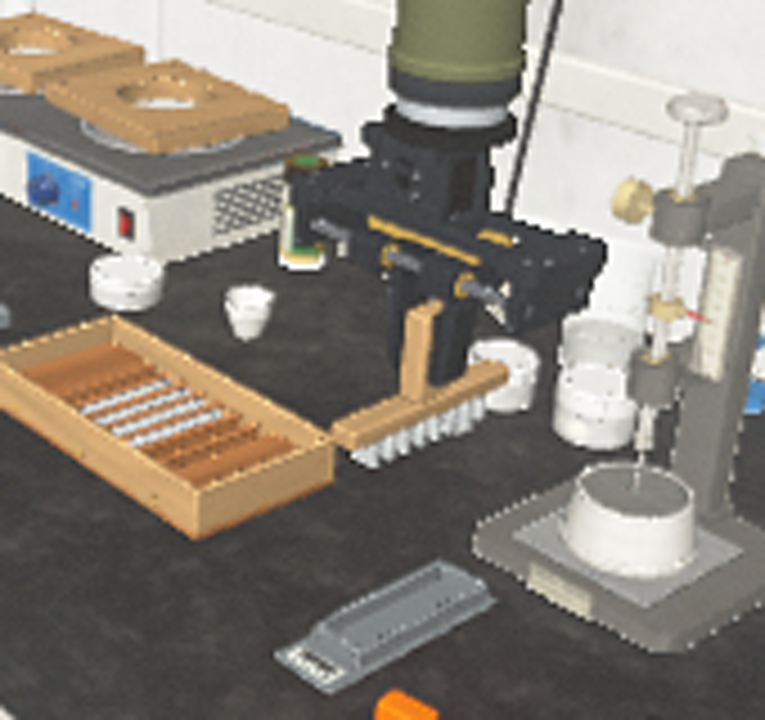

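```bash
python3 -m handwheel '[[-1,0,0,-4,0,0,0.002],[-1,0,0,-4,0,0,0],[-1,0,0,-2.6,0,0,0],[-1,0,0,0,0,0,0],[-1,0,0,0,0,0,0],[-1,0,0,0,0,0,0]]'
cat >> h.py <<'E'
def over(f0,u0,u1,v0,v1,k,items,name,gain=1.0):
    "items: list of (points, colour BGR) in world; draw dots on a zoomed crop"
    c=cv2.resize(f0["pixels"][v0:v1,u0:u1],None,fx=k,fy=k,interpolation=cv2.INTER_LANCZOS4)[:,:,::-1].astype(float)
    c=np.clip(c*gain,0,255).astype(np.uint8)
    for pts,col in items:
        for P in pts: cv2.circle(c,tuple(int(t) for t in ((proj(f0,P)-[u0,v0]+.5)*k)),2,col,-1)
    cv2.imwrite("pics/"+name,c)
def corners(o,ya,x0,x1,y0,y1,z):
    c,s=np.cos(ya),np.sin(ya); return [(o[0]+c*a-s*b,o[1]+s*a+c*b,z) for a in(x0,x1) for b in(y0,y1)]
E
python3 - <<'E'
from h import *
j=jaw();print(j); f=grab_frame("scene"); p=j[1];ya=j[0]+np.pi/2; z=p[2]-63.1
over(f,270,360,205,285,8.5,[(corners(p,ya,-73,73,-10,10,z+18),(0,0,255)),(corners(p,ya,-73,73,-10,10,z+32),(0,255,0)),(corners(p,ya,-55,55,-9,9,z),(255,0,255))],"s21.png")
E
```

```text
time_s: 27.2
tool_pos: [541.5, -310.5, 99.4]
orientation: [1.195, 1.215, -1.195]
ft_force: [0.9, 0.4, -1.0]
grip_width: 17.6
(np.float64(-1.5521200415068626), array([ 541.5, -310.5,   99.4]), array([ 0.2 ,  0.95,  0.46,  1.7 , -0.65,  0.64, -0.52]), array([ 0.9,  0.4, -1. ]), 17.6, np.float64(-1.0), array([ 0.0019, -0.0019, -1.    ]))
```

View pics/s21.png

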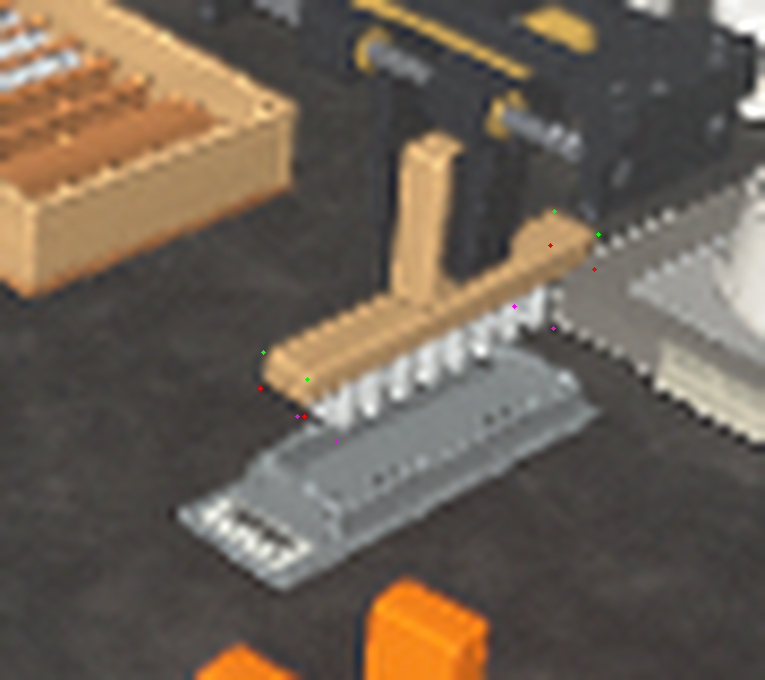

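```bash
python3 -m handwheel '[[-1,0,-0.1,-1,0,0,0],[-1,0,0,-0.6,0,0,0],[-1,0,0,0,0,0,0],[-1,0,0,0,0,0,0]]'
python3 - <<'E'
from h import *
j=jaw();print(j); f=grab_frame("scene"); crop(f,280,350,215,280,11,"s22.png")
f=grab_frame("top"); crop(f,290,360,140,205,11,"t22.png")
E
```

```text
time_s: 27.65
tool_pos: [540.7, -310.6, 81.8]
orientation: [1.195, 1.218, -1.196]
ft_force: [0.5, 0.1, -1.9]
grip_width: 17.7
(np.float64(-1.552075042738783), array([ 540.7, -310.6,   81.8]), array([ 0.21,  0.98,  0.44,  1.71, -0.67,  0.62, -0.51]), array([ 0.5,  0.1, -1.9]), 17.7, np.float64(-1.0), array([-3.e-04,  2.e-04, -1.e+00]))
```

View pics/s22.png

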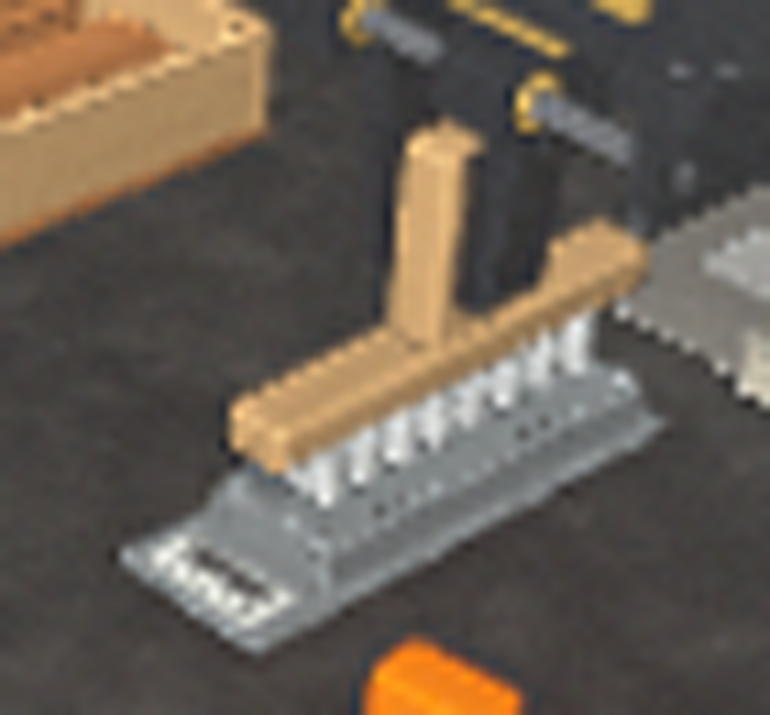

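View pics/t22.png

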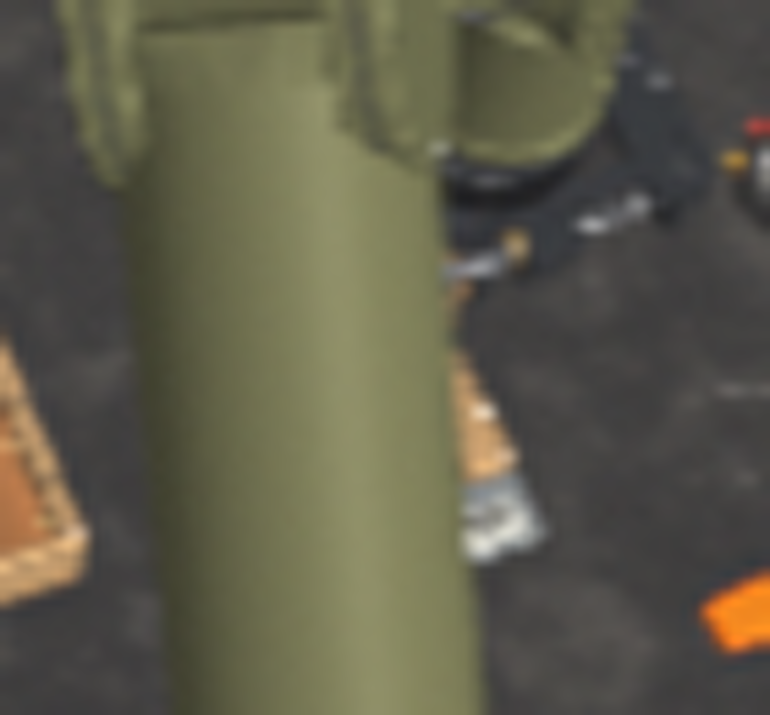

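```bash
python3 -m handwheel '[[-1,-0.2,-0.1,0,0,0,0],[-1,0,0,-0.2,0,0,0],[-1,0,0,-0.2,0,0,0],[-1,0,0,0,0,0,0]]';python3 -m handwheel '[[-1,0,0,-0.1,0,0,0],[-1,0,0,0,0,0,0]]'
```

```text
time_s: 28.15
tool_pos: [538.6, -311.5, 77.7]
orientation: [1.195, 1.219, -1.195]
ft_force: [0.1, 0.1, -1.1]
grip_width: 18.3
time_s: 28.35
tool_pos: [538.8, -311.6, 76.9]
orientation: [1.195, 1.218, -1.195]
ft_force: [-0.3, 0.7, -2.2]
grip_width: 17.5
```

```bash
python3 -m handwheel '[[-1,0,0,-0.3,0,0,0],[-1,0,0,-0.3,0,0,0],[-1,0,0,-0.2,0,0,0],[-1,0,0,0,0,0,0],[-1,0,0,0,0,0,0]]';python3 -m handwheel '[[-1,0,0,-0.15,0,0,0],[-1,0,0,0,0,0,0]]'; python3 -c "
from h import *
print(jaw()); f=grab_frame('scene'); crop(f,280,350,215,280,11,'s23.png')"
```

```text
time_s: 28.85
tool_pos: [538.7, -311.7, 68.9]
orientation: [1.195, 1.218, -1.195]
ft_force: [0.1, -0.2, -2.4]
grip_width: 17.6
time_s: 29.05
tool_pos: [538.8, -311.6, 67.4]
orientation: [1.195, 1.218, -1.195]
ft_force: [-0.5, 0.3, -1.5]
grip_width: 17.8
(np.float64(-1.5519572239984953), array([ 538.8, -311.6,   67.4]), array([ 0.22,  0.99,  0.43,  1.71, -0.68,  0.59, -0.5 ]), array([-0.5,  0.3, -1.5]), 17.8, np.float64(-1.0), array([-1.e-04,  0.e+00, -1.e+00]))
```

View pics/s23.png

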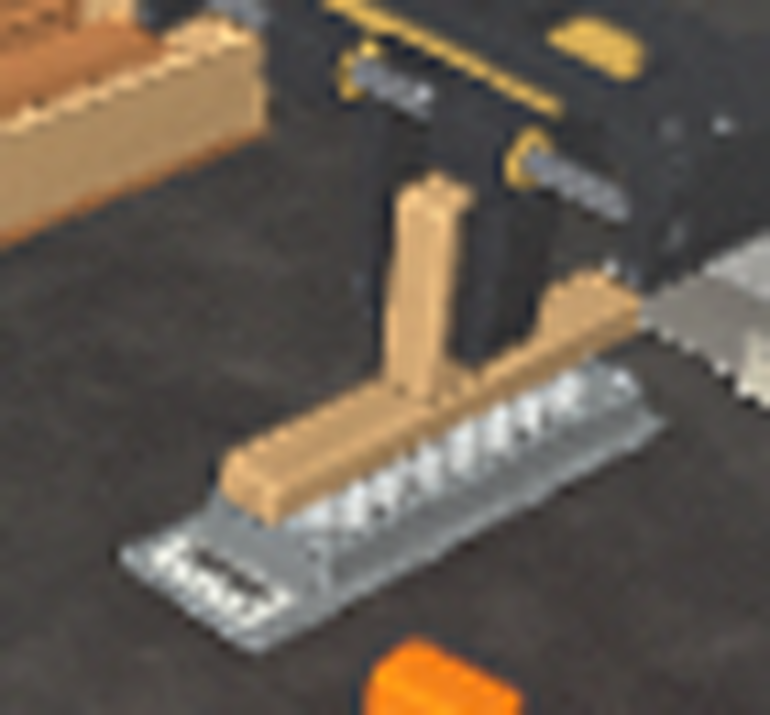

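```bash
python3 -m handwheel '[[-1,0,0,-0.06,0,0,0],[-1,0,0,0,0,0,0],[-0.5,0,0,0,0,0,0],[-0.3,0,0,0,0,0,0],[0.2,0,0,0,0,0,0],[1,0,0,0,0,0,0],[1,0,0,0,0,0,0],[1,0,0,0,0,0,0]]'; python3 -m handwheel '[[1,0,0,0,0,0,0],[1,0,0,0,0,0,0],[1,0,0,2,0,0,0],[1,0,0,4,0,0,0],[1,0,0,4,0,0,0],[1,0,1,3,0,0,0]]'; python3 -c "
from h import *
print(jaw()); f=grab_frame('scene'); crop(f,270,350,200,280,9,'s24.png'); f=grab_frame('scene');cv2.imwrite('pics/scene24.png',f['pixels'][:,:,::-1])"
```

```text
time_s: 29.9
tool_pos: [538.8, -311.7, 67.0]
orientation: [1.195, 1.218, -1.195]
ft_force: [0.1, -0.1, 0.1]
grip_width: 59.6
time_s: 30.5
tool_pos: [538.7, -303.8, 199.5]
orientation: [1.196, 1.213, -1.197]
ft_force: [0.7, -0.0, -0.0]
grip_width: 88.2
(np.float64(-1.5543409352559858), array([ 538.7, -303.8,  199.5]), array([ 0.14,  0.82,  0.57,  1.67, -0.57,  0.82, -0.6 ]), array([ 0.7, -0. , -0. ]), 88.2, np.float64(-1.0), array([ 0.0018, -0.0032, -1.    ]))
```

View pics/s24.png

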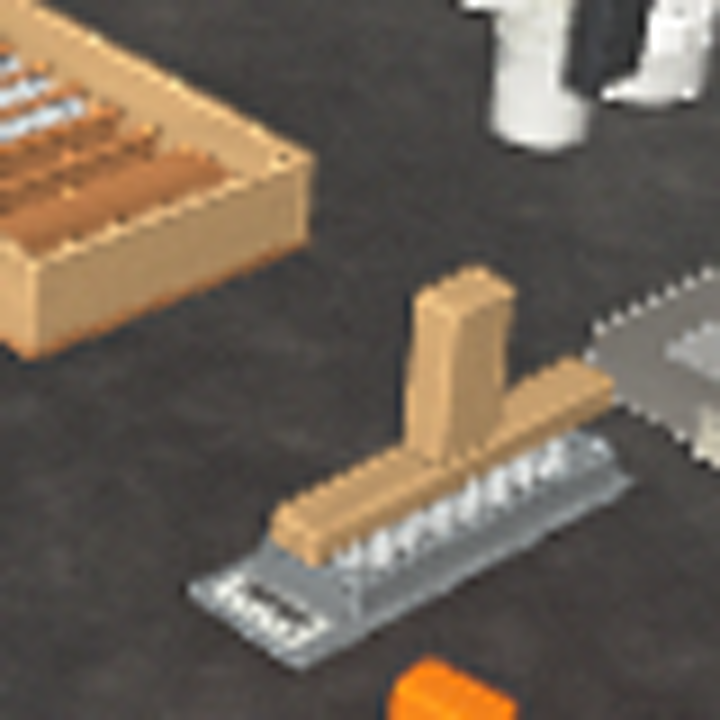

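View pics/scene24.png

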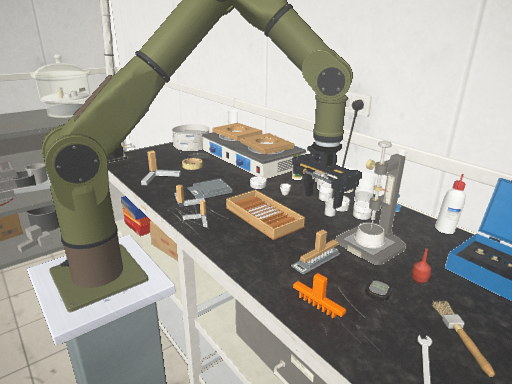

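Run:
```python
from h import *
f=grab_frame("top"); cv2.imwrite("pics/topS.png",f["pixels"][:,:,::-1]); rmap(f,330,480,180,340,14,4,"q_top.png"); rmap(f,330,530,100,480,14,2,"qa_top.png")
f=grab_frame("scene"); cv2.imwrite("pics/sceneS.png",f["pixels"][:,:,::-1]);rmap(f,330,480,180,340,14,4,"q_scene.png"); crop(f,130,240,140,235,7,"q_sc.png")
```

```text
(no output)
```

View pics/qa_top.png

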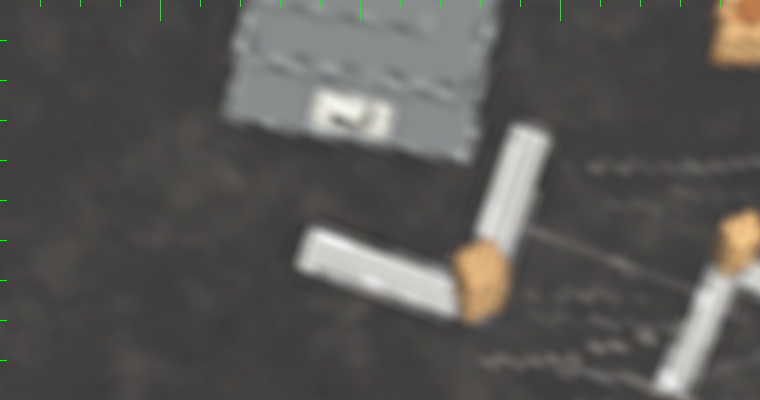

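View pics/q_top.png

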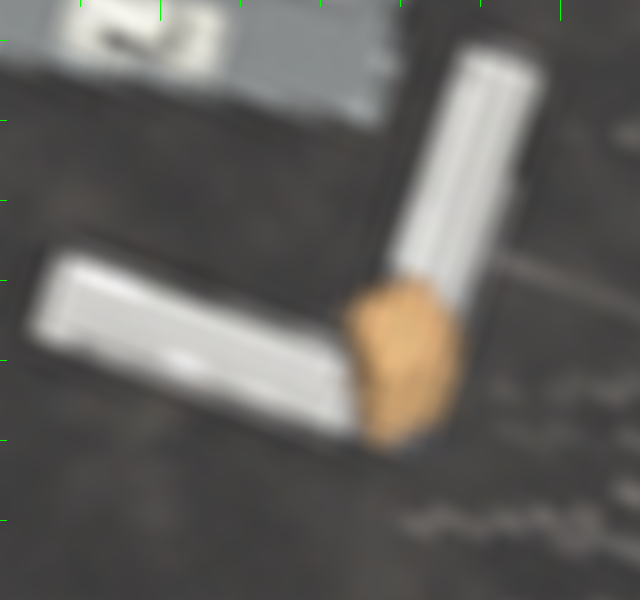

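View pics/q_scene.png

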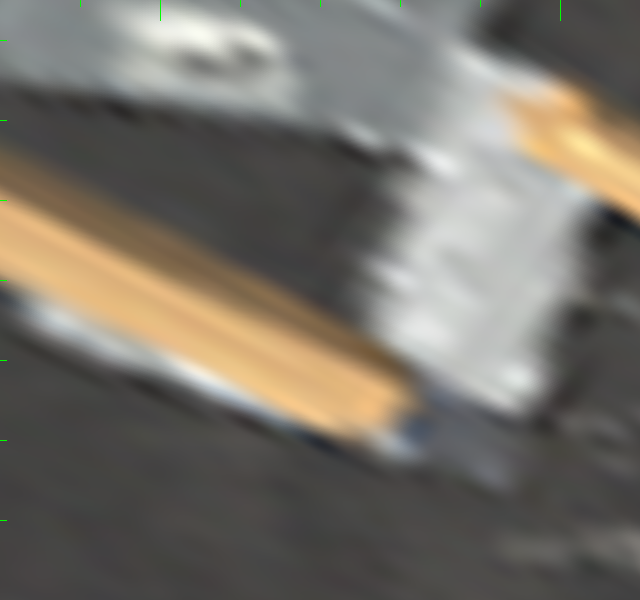

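View pics/q_sc.png

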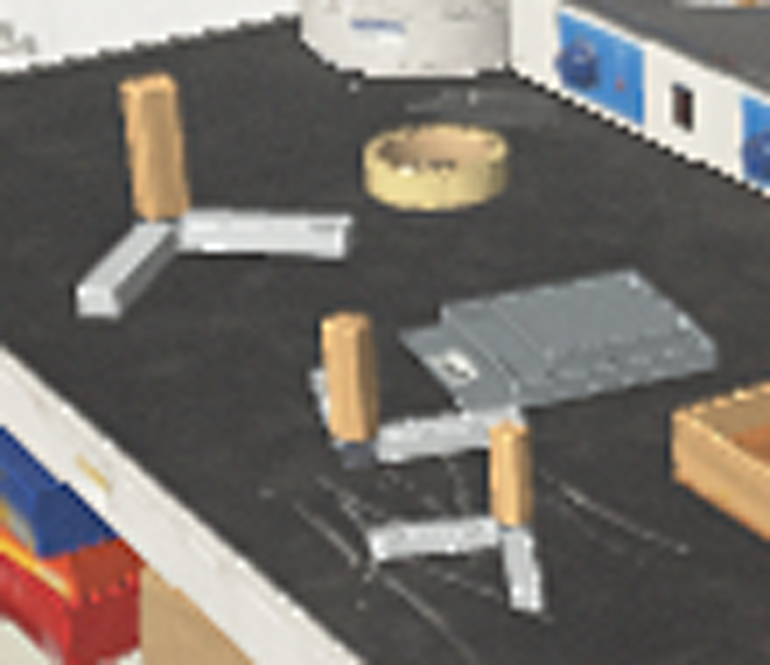

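```bash
cat > sq.py <<'E'
from h import *
def isect(a,b):
    A=np.array([a[1],-b[1]]).T; t=np.linalg.solve(A,b[0]-a[0]); return a[0]+a[1]*t[0]
def run():
    f=grab_frame("top"); im=rect(f,330,480,180,340,14,4); 
    L=lambda p,q,h:edge(im,480,340,4,p,q,half=h)
    r=L((545,75),(470,290),12); l=L((465,60),(400,250),12); u=L((75,260),(330,337),12); d=L((45,338),(340,432),12)
    for n,e in zip("rlud",(r,l,u,d)): print(n,e[0].round(1),"ang",np.degrees(np.arctan2(e[1][1],e[1][0])).round(2),e[2].round(2))
    print("inner corner l,u",isect(l,u).round(1)); 
    # width r-l
    n=np.array([-r[1][1],r[1][0]]); print("w",abs((l[0]-r[0])@n))
    # handle top
    i8=rect(f,330,480,180,340,82,4); hsv=cv2.cvtColor(i8,cv2.COLOR_BGR2HSV); m=cv2.inRange(hsv,(5,80,90),(25,255,255)); cv2.imwrite("pics/hm.png",i8)
    k,lab,st,ce=cv2.connectedComponentsWithStats(m); i=1+st[1:,4].argmax(); print("handle blob z82",480-ce[i][1]/4,340-ce[i][0]/4,st[i])
run()
E
python3 sq.py
```

```text
r [441.6 212.5] ang -17.97 0.56
l [441.8 232.2] ang -19.42 0.26
u [404.7 288.9] ang -109.26 0.19
d [382.1 287.4] ang -109.59 0.12
inner corner l,u [391.1 250. ]
w 18.795206
handle blob z82 371.16529605263156 241.7497994223363 [  339   364   111   153 12464]
```

View pics/hm.png

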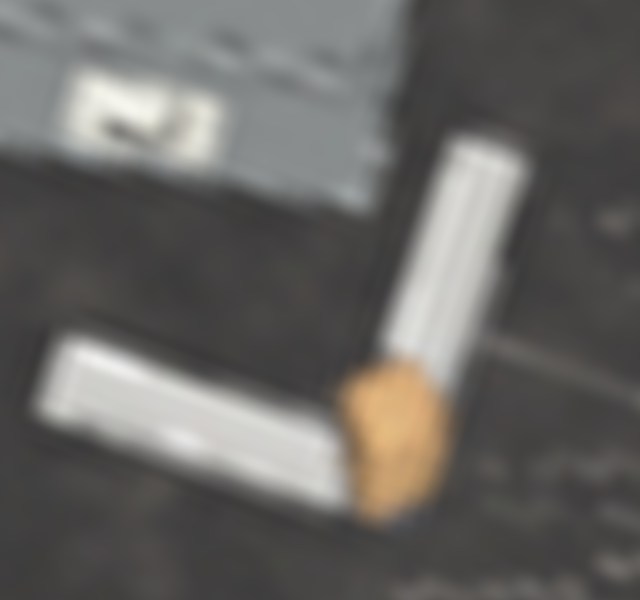

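Run:
```python
from h import *
f=grab_frame("scene"); print(ray(f,179.6,185.9,82).round(1), "foot", ray(f,130+355/7,140+460/7,0).round(1))
o=(379.6,244.5); ya=np.radians(-19.4)
over(f,165,215,175,215,15,[(corners(o,ya,-9,91,-9,9,14),(0,0,255)),(corners(o,ya,-9,9,-9,91,14),(0,255,0)),([(o[0],o[1],82),(o[0],o[1],14)],(255,0,255))],"q_ov.png")
f=grab_frame("top")
over(f,190,270,210,260,9,[(corners(o,ya,-9,91,-9,9,14),(0,0,255)),(corners(o,ya,-9,9,-9,91,14),(0,255,0)),([(o[0],o[1],82),(o[0],o[1],14)],(255,0,255))],"q_ovt.png")
```

```text
[379.7 238.6  82. ] foot [378.5 240.4   0. ]
```

View pics/q_ov.png

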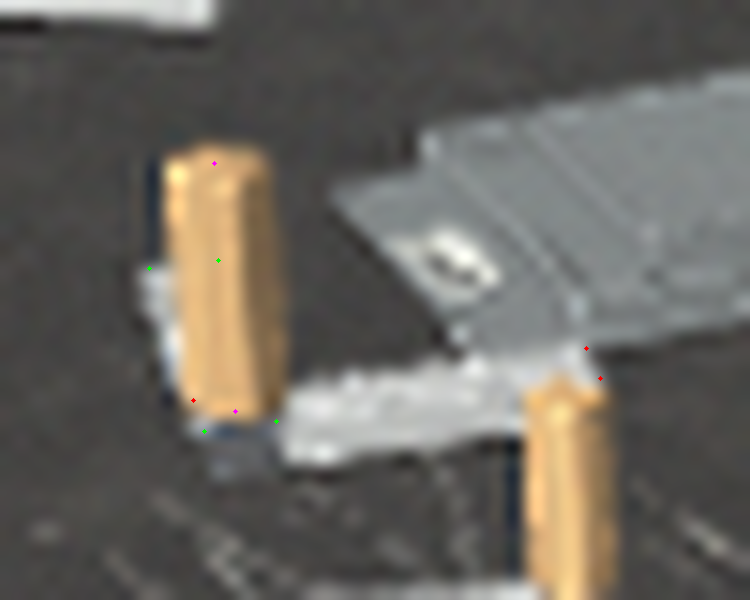

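View pics/q_ovt.png

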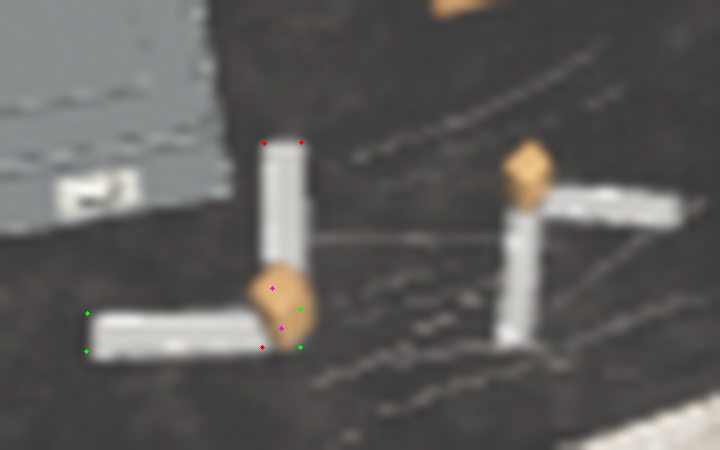

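```bash
python3 -m handwheel '[[1,-0.5,3.8,0,0,0,0.13],[1,-0.5,3.8,0,0,0,0.13],[1,-0.5,3.8,0,0,0,0.13],[1,-0.5,3.8,0,0,0,0.13],[1,-0.5,3.8,0,0,0,0.13],[1,-0.5,3.8,0,0,0,0.13],[1,-0.5,3.8,0,0,0,0.13],[1,-0.5,3.8,0,0,0,0.13]]'; python3 -m handwheel '[[1,-1.5,3.8,0,0,0,0.13],[1,-1.5,3.8,0,0,0,0.13],[1,-1.5,3.8,0,0,0,0.13],[1,-1.5,3.8,0,0,0,0.13],[1,-2,3.4,0,0,0,0.13],[1,-2,3,0,0,0,0.13],[1,-2,2.5,0,0,0,0.13],[1,0,0,0,0,0,0.05]]'; python3 -m handwheel '[[1,0,0,0,0,0,0],[1,0,0,0,0,0,0]]'; python3 -c "
from h import *
j=jaw();print(j,np.degrees(j[0])); f=grab_frame('scene'); crop(f,130,260,110,235,6,'s30.png')"
```

```text
time_s: 31.65
tool_pos: [497.9, 3.5, 196.0]
orientation: [0.397, 1.536, -0.398]
ft_force: [0.6, 0.6, -0.0]
grip_width: 87.8
time_s: 32.45
tool_pos: [375.4, 246.9, 195.8]
orientation: [-0.359, 1.544, 0.362]
ft_force: [0.6, 0.2, 0.5]
grip_width: 88.1
time_s: 32.65
tool_pos: [379.0, 242.5, 196.4]
orientation: [-0.35, 1.543, 0.349]
ft_force: [1.0, 0.3, 0.3]
grip_width: 88.2
(np.float64(0.4453690975551797), array([379. , 242.5, 196.4]), array([-0.74,  0.58,  0.11,  2.15, -0.14,  0.42, -0.08]), array([1. , 0.3, 0.3]), 88.2, np.float64(-1.0), array([-7.e-04, -1.e-03, -1.e+00])) 25.51776961546203
```

View pics/s30.png

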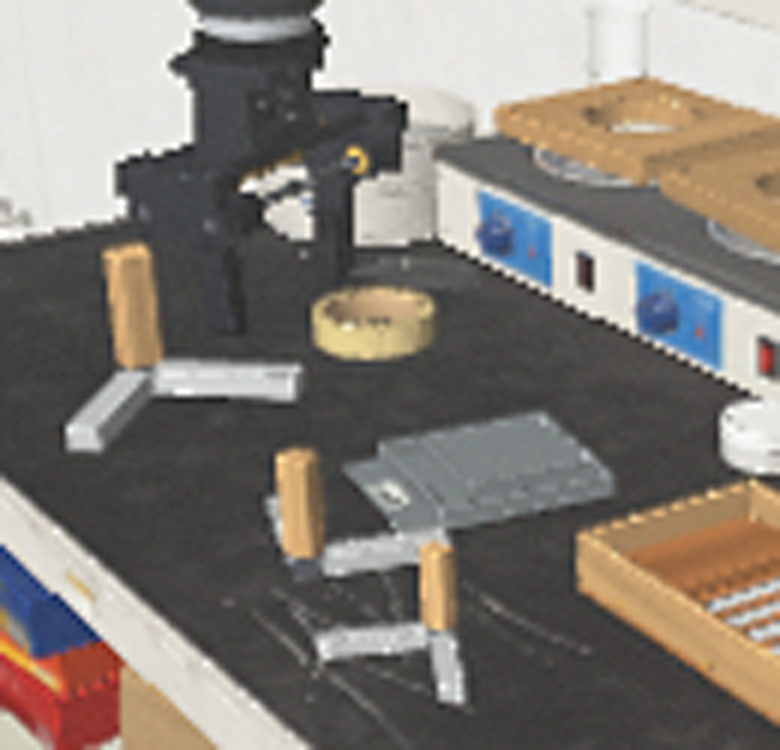

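Square unchanged. Descend to straddle the handle, first to just above it for a check.

```bash
python3 -m handwheel '[[1,0,-0.1,-4,0,0,0],[1,0,0,-4,0,0,0],[1,0,0,-1,0,0,0],[1,0,0,0,0,0,0],[1,0,0,0,0,0,0]]'
python3 - <<'E'
from h import *
j=jaw();print(j); p=j[1]; f=grab_frame("scene"); d=np.array([np.cos(j[0]),np.sin(j[0])])
over(f,150,230,130,220,7,[([(p[0]+k*d[0],p[1]+k*d[1],p[2]-17) for k in(-52,0,52)],(0,0,255)),([(p[0],p[1],82)],(0,255,0))],"s31.png")
E
```

```text
time_s: 33.2
tool_pos: [379.4, 242.2, 107.8]
orientation: [-0.35, 1.541, 0.35]
ft_force: [0.3, -0.1, 1.1]
grip_width: 88.2
(np.float64(0.4468086061557133), array([379.4, 242.2, 107.8]), array([-0.7 ,  0.76,  0.04,  2.21, -0.17,  0.17, -0.05]), array([ 0.3, -0.1,  1.1]), 88.2, np.float64(-1.0), array([ 1.e-03,  3.e-04, -1.e+00]))
```

View pics/s31.png

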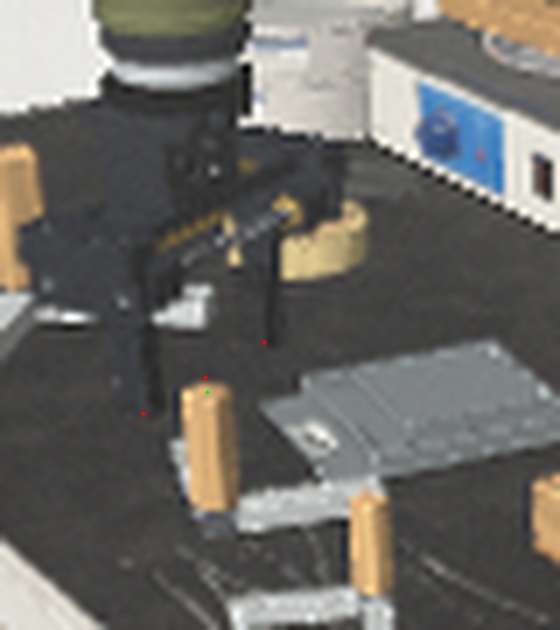

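```bash
python3 -m handwheel '[[1,0,0,-1.5,0,0,0],[1,0,0,-1.3,0,0,0],[1,0,0,-0.7,0,0,0],[1,0,0,0,0,0,0],[1,0,0,0,0,0,0]]'
python3 - <<'E'
from h import *
j=jaw();print(j); p=j[1]; f=grab_frame("scene"); crop(f,150,230,140,220,8,"s32.png")
E
```

```text
time_s: 33.75
tool_pos: [379.1, 242.5, 72.7]
orientation: [-0.351, 1.541, 0.352]
ft_force: [-0.3, -1.1, 0.3]
grip_width: 87.6
(np.float64(0.44800191514170246), array([379.1, 242.5,  72.7]), array([-0.68,  0.84,  0.02,  2.22, -0.17,  0.09, -0.05]), array([-0.3, -1.1,  0.3]), 87.6, np.float64(-1.0), array([ 1.e-03,  6.e-04, -1.e+00]))
```

View pics/s32.png

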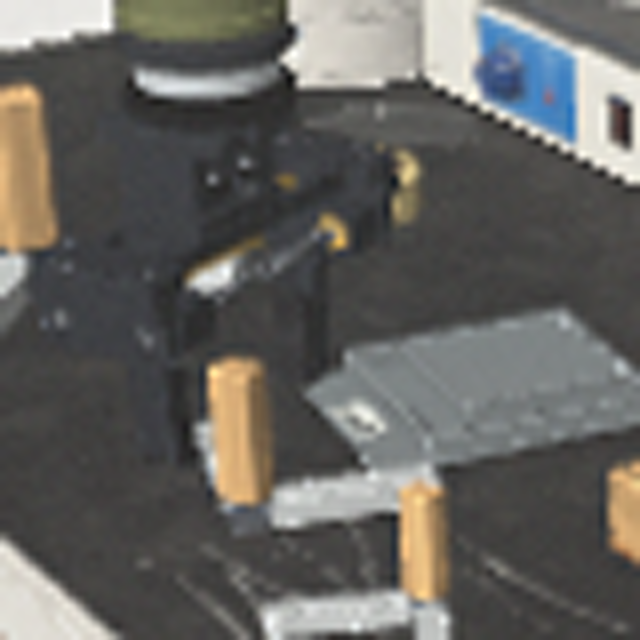

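```bash
python3 -m handwheel '[[1,0,0,-0.4,0,0,0],[-1,0,0,0,0,0,0],[-1,0,0,0,0,0,0],[-1,0,0,0,0,0,0],[-1,0,0,0,0,0,0],[-1,0,0,0,0,0,0],[-1,0,0,0,0,0,0],[-1,0,0,0,0,0,0]]' 45;python3 -m handwheel '[[-1,0,0,0,0,0,0],[-1,0,0,0,0,0,0],[-1,0,0,0,0,0,0],[-1,0,0,0,0,0,0]]'
python3 - <<'E'
from h import *
j=jaw();print(j); p=j[1]; f=grab_frame("scene"); crop(f,150,230,140,220,8,"s33.png")
E
```

```text
time_s: 34.6
tool_pos: [378.8, 242.3, 67.9]
orientation: [-0.351, 1.542, 0.351]
ft_force: [1.1, -0.3, 0.2]
grip_width: 34.3
time_s: 35.0
tool_pos: [379.2, 242.5, 68.0]
orientation: [-0.351, 1.541, 0.351]
ft_force: [0.9, 0.3, 0.6]
grip_width: 17.8
(np.float64(0.4479197050246899), array([379.2, 242.5,  68. ]), array([-0.68,  0.85,  0.02,  2.22, -0.17,  0.07, -0.05]), array([0.9, 0.3, 0.6]), 17.8, np.float64(-1.0), array([ 1.e-03,  5.e-04, -1.e+00]))
```

View pics/s33.png

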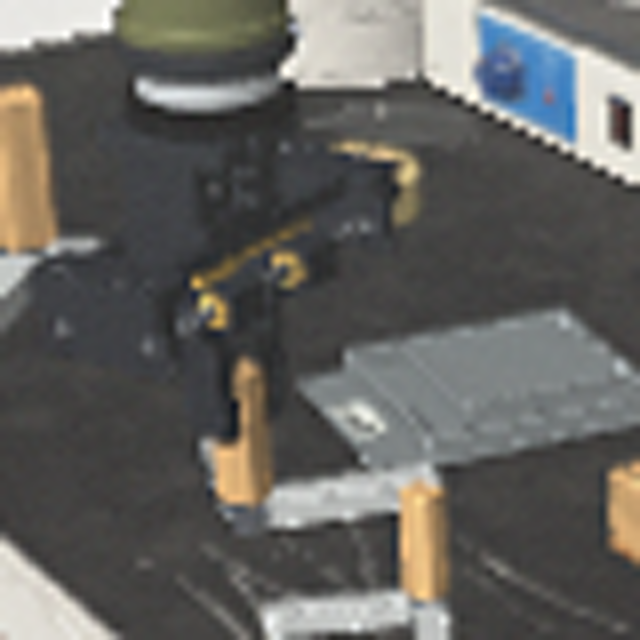

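```bash
python3 -m handwheel '[[-1,0,0,1.5,0,0,0],[-1,0,0,3,0,0,0],[-1,0,0,3,0,0,0],[-1,1,0,3,0,0,0],[-1,1,-2,0,0,0,0.02],[-1,1,-4,0,0,0,0.03],[-1,1,-4,0,0,0,0.03],[-1,1,-4,0,0,0,0.03]]'; python3 -m handwheel '[[-1,1,-4,0,0,0,0.03],[-1,0.7,-4,0,0,0,0.03],[-1,0.7,-4,0,0,0,0.03],[-1,0.6,-4,0,0,0,0.03],[-1,0.6,-4,0,0,0,0.03],[-1,0.6,-4,0,0,0,0.03],[-1,0.6,-3.5,0,0,0,0.031],[-1,0,0,0,0,0,0]]'; python3 -m handwheel '[[-1,0,0,0,0,0,0],[-1,0,0,0,0,0,0]]';  python3 - <<'E'
from h import *
j=jaw();print(j); p=j[1]; f=grab_frame("scene"); crop(f,200,330,140,260,6,"s34.png")
E
```

```text
time_s: 35.85
tool_pos: [428.0, 100.9, 172.7]
orientation: [-0.439, 1.528, 0.439]
ft_force: [1.1, -0.5, -1.6]
grip_width: 17.4
time_s: 36.65
tool_pos: [475.8, -179.3, 172.5]
orientation: [-0.597, 1.49, 0.592]
ft_force: [-0.4, 0.4, -2.3]
grip_width: 17.5
time_s: 36.85
tool_pos: [476.0, -171.1, 172.6]
orientation: [-0.601, 1.487, 0.604]
ft_force: [0.4, 0.5, -1.5]
grip_width: 18.0
(np.float64(0.770666850308655), array([ 476. , -171.1,  172.6]), array([ 0.34,  0.67, -0.14,  2.  ,  0.19,  0.49,  0.83]), array([ 0.4,  0.5, -1.5]), 18.0, np.float64(-1.0), array([-0.0017,  0.0015, -1.    ]))
```

View pics/s34.png

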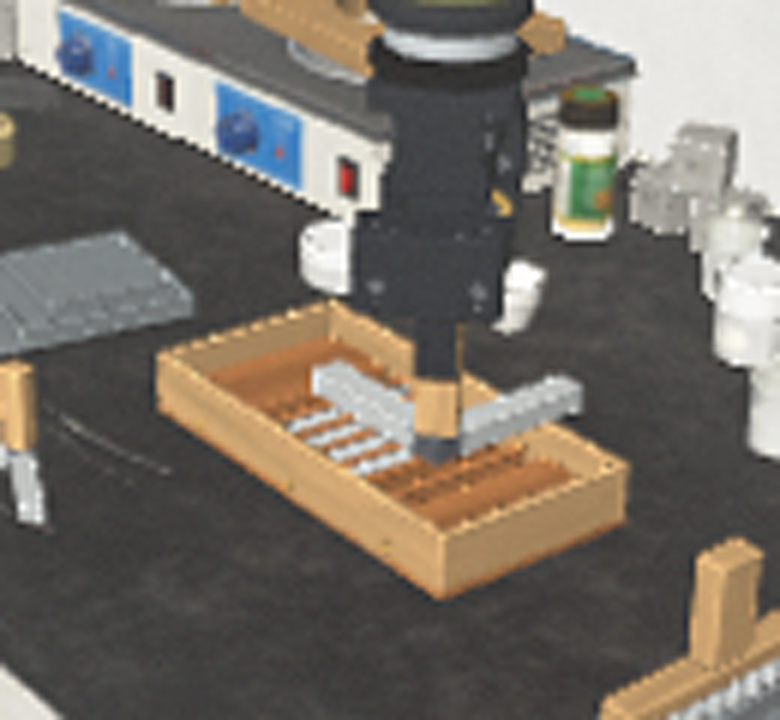

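```bash
python3 -m handwheel '[[-1,0,-0.3,-3,0,0,0],[-1,0,0,-2.5,0,0,0],[-1,0,0,0,0,0,0],[-1,0,0,0,0,0,0]]';  python3 - <<'E'
from h import *
j=jaw();print(j); p=j[1]; f=grab_frame("scene"); ya=j[0]-np.pi/4; z=p[2]-68
over(f,225,320,165,255,8,[(corners(p,ya,-9,91,-9,9,z),(0,0,255)),(corners(p,ya,-9,9,-9,91,z),(0,255,0))],"s35.png")
E
```

```text
time_s: 37.3
tool_pos: [476.7, -174.4, 118.1]
orientation: [-0.602, 1.486, 0.604]
ft_force: [0.5, 0.1, -1.5]
grip_width: 18.0
(np.float64(0.771069289896665), array([ 476.7, -174.4,  118.1]), array([ 0.33,  0.77, -0.11,  2.03,  0.22,  0.36,  0.81]), array([ 0.5,  0.1, -1.5]), 18.0, np.float64(-1.0), array([-1.1e-03,  7.0e-04, -1.0e+00]))
```

View pics/s35.png

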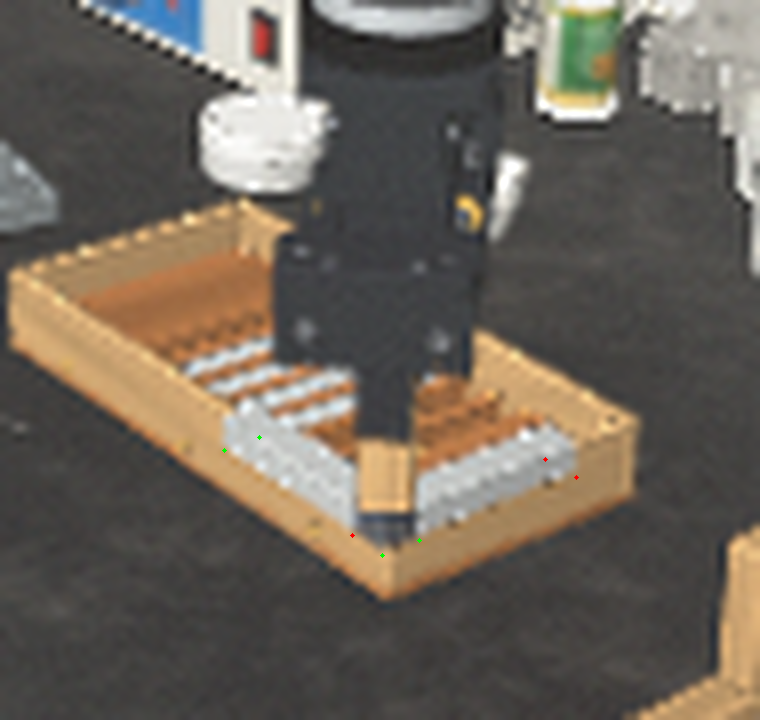

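```bash
python3 -m handwheel '[[-1,0,0,-1.5,0,0,0],[-1,0,0,-1.5,0,0,0],[-1,0,0,-1.2,0,0,0],[-1,0,0,-0.4,0,0,0],[-1,0,0,0,0,0,0],[-1,0,0,0,0,0,0]]';  python3 - <<'E'
from h import *
j=jaw();print(j); p=j[1]; f=grab_frame("scene"); ya=j[0]-np.pi/4; z=p[2]-68
over(f,225,320,175,255,8,[(corners(p,ya,-9,91,-9,9,z),(0,0,255)),(corners(p,ya,-9,9,-9,91,z),(0,255,0))],"s36.png")
E
```

```text
time_s: 37.95
tool_pos: [477.2, -175.7, 72.5]
orientation: [-0.602, 1.485, 0.601]
ft_force: [-0.2, -0.1, -2.3]
grip_width: 17.5
(np.float64(0.7690801953981026), array([ 477.2, -175.7,   72.5]), array([ 0.31,  0.85, -0.08,  2.05,  0.23,  0.25,  0.8 ]), array([-0.2, -0.1, -2.3]), 17.5, np.float64(-1.0), array([ 9.e-04, -1.e-04, -1.e+00]))
```

View pics/s36.png

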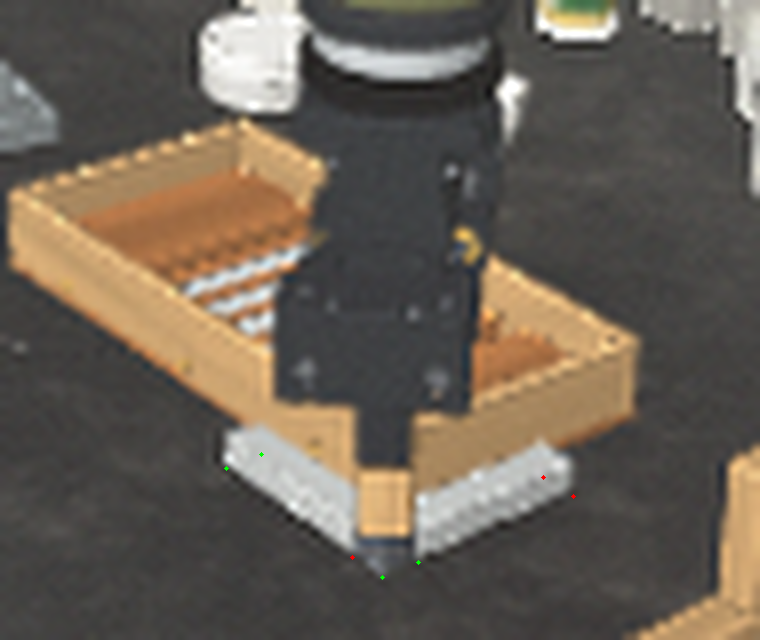

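```bash
python3 -m handwheel '[[-1,0.3,0.3,-0.3,0,0,0],[-1,0.3,0.3,0,0,0,0],[-1,0.2,0.3,0,0,0,0],[-1,0,0.2,0,0,0,0],[-1,0,0,-0.1,0,0,0],[-1,0,0,0,0,0,0]]'; python3 -m handwheel '[[-1,0.2,0,0,0,0,0],[-1,0.1,0,0,0,0,0],[-1,0,0,0,0,0,0]]'; python3 -m handwheel '[[-1,0.1,0,0,0,0,0],[-1,0,0,0,0,0,0]]'
```

```text
time_s: 38.6
tool_pos: [484.9, -164.3, 68.0]
orientation: [-0.601, 1.485, 0.602]
ft_force: [0.5, 1.2, -2.3]
grip_width: 17.9
time_s: 38.9
tool_pos: [485.8, -164.6, 67.9]
orientation: [-0.6, 1.49, 0.603]
ft_force: [-4.7, 1.6, 4.3]
grip_width: 17.6
time_s: 39.1
tool_pos: [486.9, -164.8, 67.9]
orientation: [-0.6, 1.489, 0.602]
ft_force: [-4.4, 0.9, 2.3]
grip_width: 17.5
```

```bash
python3 -m handwheel '[[-1,0,0,0.05,0,0,0],[-1,0,0,0,0,0,0]]'; python3 -m handwheel '[[-1,0.1,0,0,0,0,0],[-1,0,0,0,0,0,0]]'; python3 -m handwheel '[[-1,0.1,0,0,0,0,0],[-1,0,0,0,0,0,0]]'; python3 -m handwheel '[[-1,0.1,0,0,0,0,0],[-1,0,0,0,0,0,0]]'
```

```text
time_s: 39.3
tool_pos: [490.2, -165.1, 68.4]
orientation: [-0.602, 1.483, 0.6]
ft_force: [-0.3, 0.2, -2.4]
grip_width: 17.5
time_s: 39.5
tool_pos: [490.4, -164.9, 68.3]
orientation: [-0.601, 1.485, 0.601]
ft_force: [-0.7, 0.1, -1.9]
grip_width: 17.5
time_s: 39.7
tool_pos: [490.5, -164.8, 68.3]
orientation: [-0.601, 1.486, 0.601]
ft_force: [-1.4, -0.1, -1.6]
grip_width: 17.7
time_s: 39.9
tool_pos: [490.8, -164.9, 68.3]
orientation: [-0.601, 1.488, 0.602]
ft_force: [-2.6, -2.2, -1.3]
grip_width: 17.4
```

```bash
python3 -m handwheel '[[-1,0,0.2,0,0,0,0],[-1,0,0.1,0,0,0,0],[-1,0,0,0,0,0,0]]'; python3 -m handwheel '[[-1,0,0.1,0,0,0,0],[-1,0,0,0,0,0,0]]'; python3 -m handwheel '[[-1,0,0.1,0,0,0,0],[-1,0,0,0,0,0,0]]';python3 -c "
from h import *
j=jaw();print(j,j[0]-np.pi/4)"
```

```text
time_s: 40.2
tool_pos: [490.9, -161.8, 68.3]
orientation: [-0.601, 1.488, 0.602]
ft_force: [-3.3, -2.4, -2.5]
grip_width: 17.7
time_s: 40.4
tool_pos: [490.9, -160.9, 68.3]
orientation: [-0.601, 1.488, 0.601]
ft_force: [-3.4, -2.5, -3.6]
grip_width: 17.5
time_s: 40.6
tool_pos: [490.9, -160.3, 68.3]
orientation: [-0.601, 1.488, 0.601]
ft_force: [-4.4, -3.3, -1.9]
grip_width: 17.8
(np.float64(0.7679226848654468), array([ 490.9, -160.3,   68.3]), array([ 0.27,  0.87, -0.07,  2.02,  0.22,  0.26,  0.78]), array([-4.4, -3.3, -1.9]), 17.8, np.float64(-1.0), array([-1.7e-03, -6.0e-04, -1.0e+00])) -0.017475478532001487
```

```bash
python3 -m handwheel '[[-1,0,0.1,0,0,0,0],[-1,0,0,0,0,0,0]]';python3 -m handwheel '[[-1,0,0.1,0,0,0,0],[-1,0,0,0,0,0,0]]'; python3 -m handwheel '[[-1,0,0.1,0,0,0,0],[-1,0,0,0,0,0,0]]';python3 -c "
from h import *
j=jaw();print(j,j[0]-np.pi/4);p=j[1]; f=grab_frame('scene'); crop(f,235,315,180,260,9,'s37.png')"
```

```text
time_s: 40.8
tool_pos: [490.8, -159.9, 68.3]
orientation: [-0.6, 1.488, 0.599]
ft_force: [-4.9, -4.0, -1.9]
grip_width: 17.5
time_s: 41.0
tool_pos: [490.8, -159.5, 68.3]
orientation: [-0.6, 1.489, 0.598]
ft_force: [-4.8, -5.9, -2.7]
grip_width: 17.8
time_s: 41.2
tool_pos: [490.8, -159.4, 68.4]
orientation: [-0.601, 1.489, 0.597]
ft_force: [-4.2, -6.5, -2.7]
grip_width: 17.5
(np.float64(0.7656597812300326), array([ 490.8, -159.4,   68.4]), array([ 0.26,  0.87, -0.07,  2.02,  0.22,  0.26,  0.77]), array([-4.2, -6.5, -2.7]), 17.5, np.float64(-1.0), array([-0.0016, -0.0031, -1.    ])) -0.019738382167415636
```

View pics/s37.png

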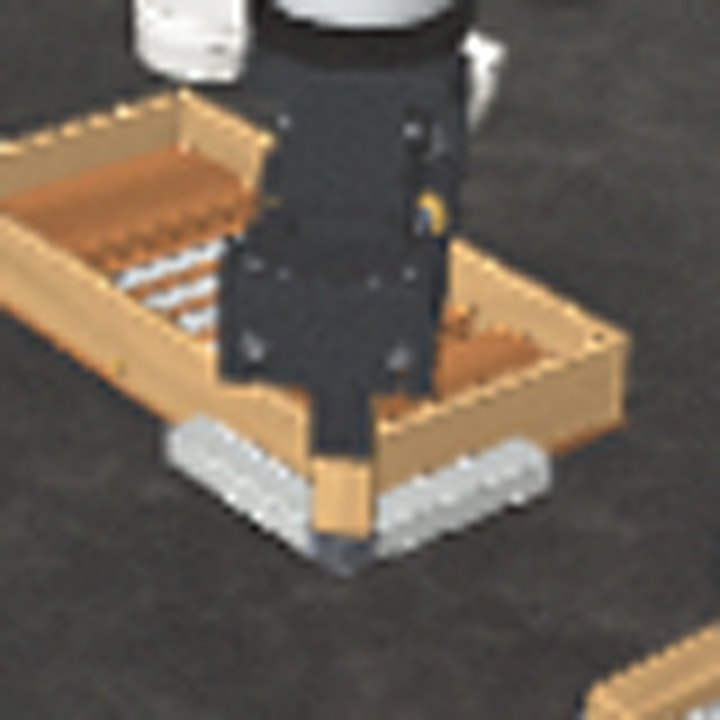

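```bash
cat > tq.py <<'E'
from h import *
s=telemetry.observe(); j=jaw(); print("yaw",round(j[0]-np.pi/4,4),j[1],"F",j[3],"T",s["ft_torque"].round(3),"t",round(s["time_s"],2))
E
python3 tq.py; python3 -m handwheel '[[-1,0,0,-0.03,0,0,0.01],[-1,0,0,0,0,0,0],[-1,0,0,0,0,0,0]]' >/dev/null; python3 tq.py;  python3 -m handwheel '[[-1,0,0,0,0,0,0.01],[-1,0,0,0,0,0,0],[-1,0,0,0,0,0,0]]' >/dev/null; python3 tq.py; python3 -m handwheel '[[-1,0,0,0,0,0,-0.03],[-1,0,0,0,0,0,0],[-1,0,0,0,0,0,0]]' >/dev/null; python3 tq.py
```

```text
yaw -0.0197 [ 490.8 -159.4   68.4] F [-4.3 -6.4 -2.9] T [-1.757  1.217 -0.159] t 41.25
yaw -0.0111 [ 490.7 -159.4   68.3] F [-4.8 -5.9  0.2] T [-1.724  1.257 -0.37 ] t 41.55
yaw -0.0019 [ 490.7 -159.4   68.3] F [-5.4 -7.2 -1. ] T [-1.653  1.301 -0.57 ] t 41.85
yaw -0.028 [ 490.7 -159.3   68.3] F [-5.4 -6.6  0.1] T [-1.769  1.381  0.273] t 42.15
```

```bash
python3 -m handwheel '[[-1,0.05,0.05,0,0,0,0.006],[-1,0,0,0,0,0,0],[-1,0,0,0,0,0,0],[-1,0,0,0,0,0,0],[-1,0,0,0,0,0,0],[-1,0,0,0,0,0,0],[-1,0,0,0,0,0,0],[-1,0,0,0,0,0,0]]' >/dev/null; python3 tq.py; python3 -m handwheel '[[-1,0,0,0,0,0,0],[-1,0,0,0,0,0,0],[-1,0,0,0,0,0,0],[-1,0,0,0,0,0,0],[-1,0,0,0,0,0,0],[-1,0,0,0,0,0,0],[-1,0,0,0,0,0,0],[-1,0,0,0,0,0,0]]' >/dev/null; python3 tq.py; python3 -c "
from h import *
f=grab_frame('scene'); crop(f,245,305,210,250,12,'s38.png')"
```

```text
yaw -0.0233 [ 490.8 -159.3   68.4] F [-6.  -8.1  0.6] T [-1.968  1.503  0.093] t 42.95
yaw -0.0233 [ 490.8 -159.3   68.4] F [-5.  -8.3  1.4] T [-1.921  1.486  0.047] t 43.75
```

View pics/s38.png

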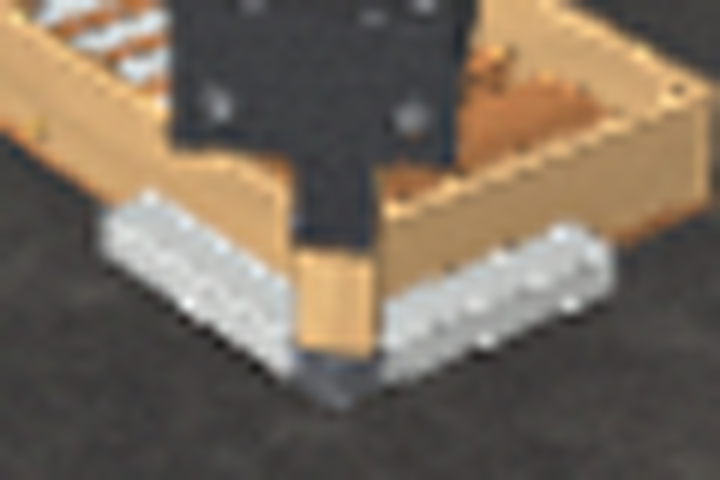

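```bash
python3 -m handwheel '[[-1,-0.3,-0.3,0.05,0,0,0],[-1,-0.4,-0.4,0,0,0,0],[-1,-0.5,-0.5,0.2,0,0,0],[-1,-0.4,-0.4,1.5,0,0,0],[-1,0,0,3,0,0,0],[-1,0,0,3,0,0,0],[-1,0,0,2,0,0,0],[-1,0,0,0,0,0,0]]';python3 - <<'E'
from h import *
for n in("top","scene"):
    f=grab_frame(n); f["pixels"]=cv2.imread(f"pics/{n}S.png")[:,:,::-1].copy()
    rmap(f,450,640,200,380,16,3.3,f"ss_{n}.png")
f=grab_frame("scene"); crop(f,150,330,130,260,4.4,"s40.png")
E
```

```text
time_s: 44.6
tool_pos: [478.5, -172.4, 168.2]
orientation: [-0.601, 1.48, 0.595]
ft_force: [1.0, 0.4, -2.2]
grip_width: 17.8
```

View pics/ss_top.png

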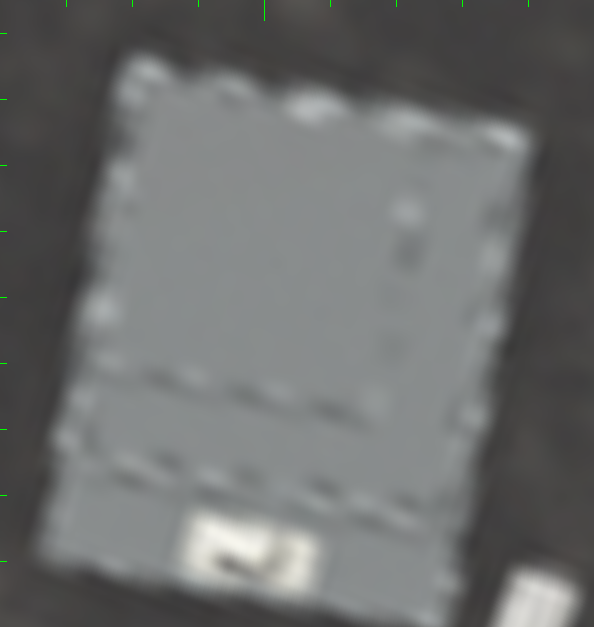

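View pics/ss_scene.png

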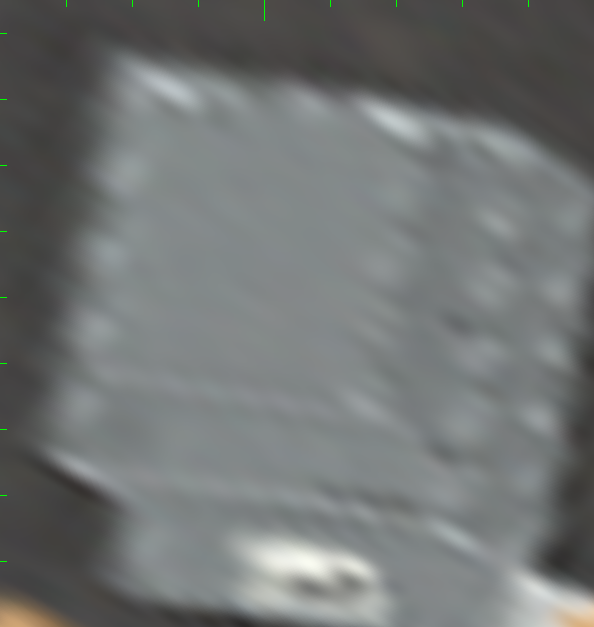

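View pics/s40.png

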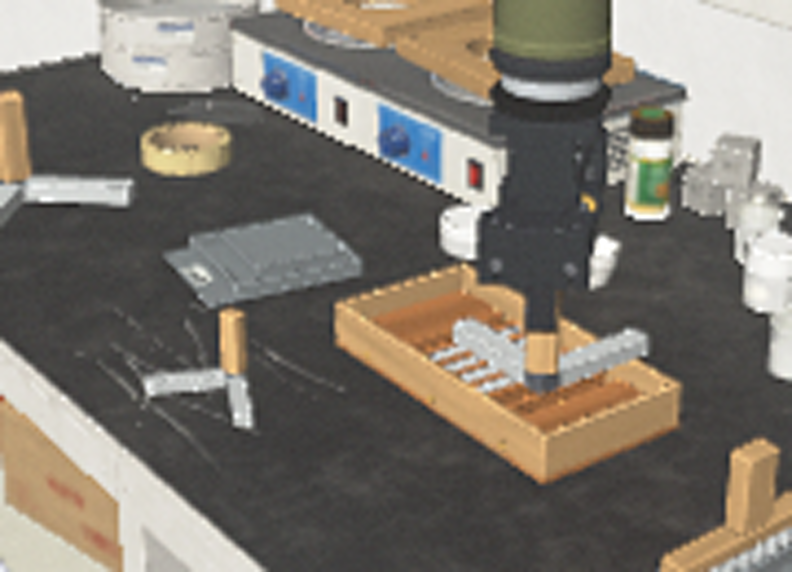

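Run:
```python
from h import *
for n in("top","scene"):
    f=grab_frame(n); f["pixels"]=cv2.imread(f"pics/{n}S.png")[:,:,::-1].copy()
    im=rect(f,450,640,200,380,16,3.3)
    T=edge(im,640,380,3.3,(130,58),(525,133),14); L=edge(im,640,380,3.3,(125,62),(62,440),14)
    out=[("T",T),("L",L)]
    if n=="top": out.append(("R",edge(im,640,380,3.3,(528,140),(460,560),14)))
    for k,e in out:
        a=np.degrees(np.arctan2(e[1][1],e[1][0])); print(n,k,e[0].round(1),a.round(2),e[2].round(2))
```

```text
top T [610.5 275.6] -99.75 0.49
top L [564.2 352.1] -9.72 0.92
top R [535.3 229.1] -10.1 0.56
scene T [610.3 274.5] -99.8 1.05
scene L [564.9 354.1] -10.54 1.16
```

```bash
python3 -m handwheel '[[-1,0,3,1,0,0,0],[-1,0,4,0.5,0,0,-0.02],[-1,0,4,0,0,0,-0.02],[-1,0.3,4,0,0,0,-0.02],[-1,0.3,4,0,0,0,-0.02],[-1,0.3,4,0,0,0,-0.02],[-1,0.3,4,0,0,0,-0.02],[-1,0.3,4,0,0,0,-0.02]]'; python3 -m handwheel '[[-1,0.3,4,0,0,0,-0.015],[-1,0.3,4,0,0,0,0],[-1,0,3.7,0,0,0,0],[-1,0,0,0,0,0,0],[-1,0,0,0,0,0,0],[-1,0,0,0,0,0,0]]'
python3 - <<'E'
from h import *
j=jaw();print(j,"yaw",j[0]-np.pi/4); p=j[1]; f=grab_frame("scene"); crop(f,140,260,110,220,6,"s41.png")
E
```

```text
time_s: 45.65
tool_pos: [490.6, 139.4, 179.4]
orientation: [-0.489, 1.517, 0.489]
ft_force: [2.1, 0.4, -2.9]
grip_width: 17.8
time_s: 46.25
tool_pos: [496.9, 253.1, 179.7]
orientation: [-0.478, 1.52, 0.476]
ft_force: [0.1, -0.4, -3.9]
grip_width: 17.9
(np.float64(0.6086928365312311), array([496.9, 253.1, 179.7]), array([-0.57,  0.71,  0.02,  1.85, -0.02,  0.59,  0.07]), array([ 0.1, -0.4, -3.9]), 17.9, np.float64(-1.0), array([-0.0016, -0.0023, -1.    ])) yaw -0.1767053268662172
```

View pics/s41.png

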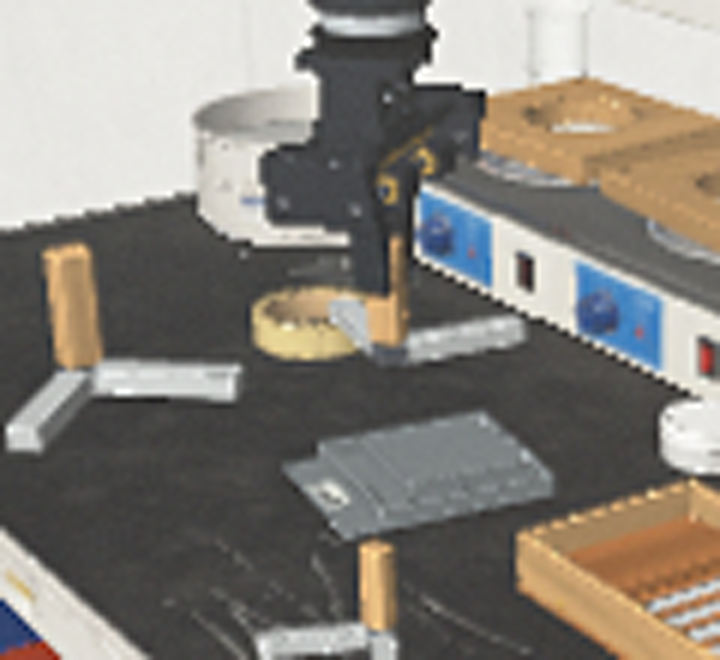

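```bash
python3 -m handwheel '[[-1,0.2,0.2,-3,0,0,0],[-1,0,0,-3,0,0,0],[-1,0,0,-2,0,0,0],[-1,0,0,0,0,0,0],[-1,0,0,0,0,0,0]]'
cat > ov.py <<'E'
from h import *
import sys
j=jaw();ya=j[0]-np.pi/4+.006;print(j,"yaw",ya); p=j[1]; f=grab_frame("scene"); z=p[2]-68
sl=(549.7,291.1); sy=-.171   # slot centre guess
sl=(492.7*np.cos(.171)+380.5*np.sin(.171),-492.7*np.sin(.171)+380.5*np.cos(.171))
over(f,175,245,155,210,11,[(corners(p,ya,-9,91,-9,9,z),(0,0,255)),(corners(p,ya,-9,9,-9,91,z),(0,255,0)),(corners(sl,sy,-57,57,-57,57,16),(255,0,255)),(corners(sl,sy,-62,62,-62,62,16),(255,255,0))],sys.argv[1])
E
python3 ov.py s42.png
```

```text
time_s: 46.8
tool_pos: [499.6, 255.7, 100.8]
orientation: [-0.477, 1.518, 0.476]
ft_force: [-0.5, -0.1, -2.6]
grip_width: 17.4
(np.float64(0.6083837293159217), array([499.6, 255.7, 100.8]), array([-0.56,  0.84,  0.01,  1.88, -0.02,  0.42,  0.07]), array([-0.5, -0.1, -2.6]), 17.4, np.float64(-1.0), array([-2.e-04, -7.e-04, -1.e+00])) yaw -0.1710144340815266
```

View pics/s42.png

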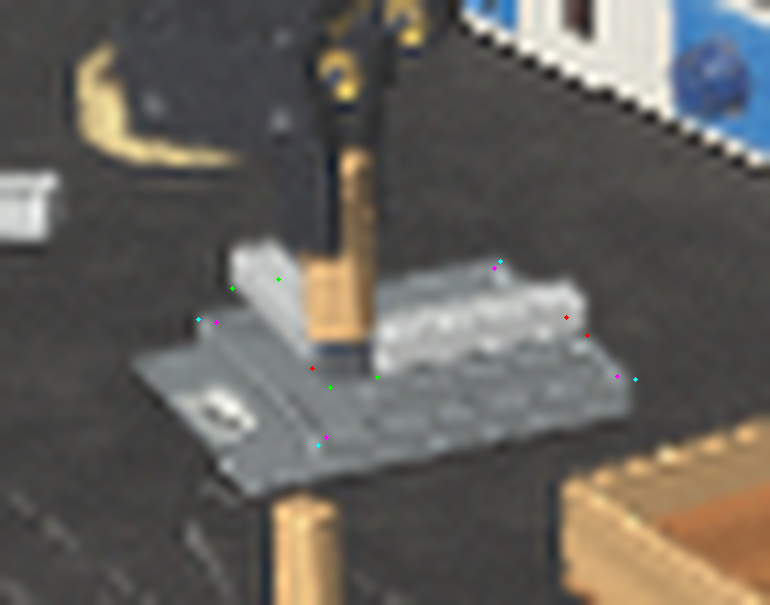

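```bash
python3 -m handwheel '[[-1,0,0,-0.8,0,0,0],[-1,0,0,-0.6,0,0,0],[-1,0,0,0,0,0,0],[-1,0,0,0,0,0,0]]'; python3 ov.py s43.png
```

```text
time_s: 47.25
tool_pos: [499.2, 256.9, 86.6]
orientation: [-0.478, 1.518, 0.478]
ft_force: [-1.0, 0.5, -1.9]
grip_width: 17.9
(np.float64(0.6101458673833631), array([499.2, 256.9,  86.6]), array([-0.56,  0.86,  0.01,  1.89, -0.02,  0.39,  0.07]), array([-1. ,  0.5, -1.9]), 17.9, np.float64(-1.0), array([-1.e-04,  0.e+00, -1.e+00])) yaw -0.1692522960140852
```

View pics/s43.png

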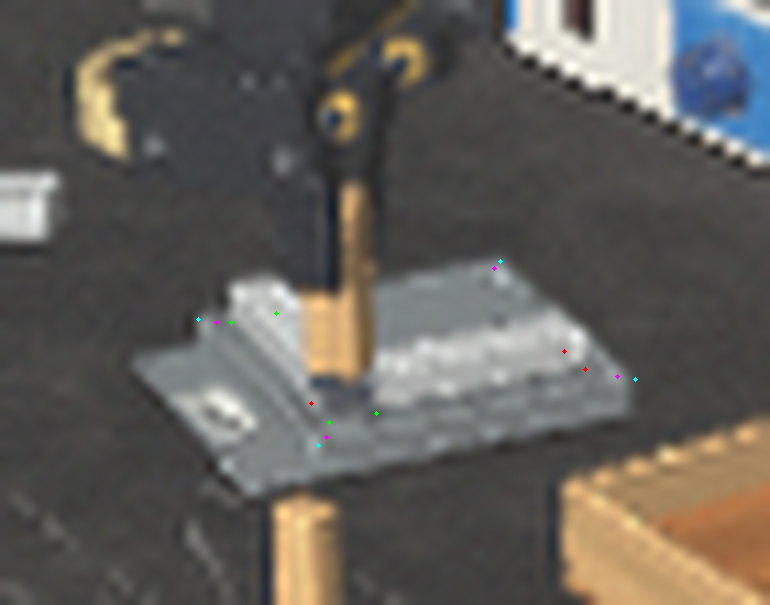

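```bash
python3 -m handwheel '[[-1,0.03,-0.1,-0.3,0,0,0],[-1,0,0,-0.2,0,0,0],[-1,0,0,0,0,0,0]]';python3 -m handwheel '[[-1,0,0,-0.2,0,0,0],[-1,0,0,0,0,0,0]]';python3 -m handwheel '[[-1,0,0,-0.2,0,0,0],[-1,0,0,-0.2,0,0,0],[-1,0,0,0,0,0,0]]'
```

```text
time_s: 47.6
tool_pos: [499.5, 255.7, 81.3]
orientation: [-0.478, 1.518, 0.478]
ft_force: [-0.2, -0.3, -1.8]
grip_width: 17.5
time_s: 47.8
tool_pos: [499.5, 255.8, 79.4]
orientation: [-0.478, 1.518, 0.478]
ft_force: [0.2, -0.7, -3.4]
grip_width: 17.6
time_s: 48.1
tool_pos: [499.4, 255.7, 75.3]
orientation: [-0.478, 1.518, 0.478]
ft_force: [-0.2, -0.5, -2.9]
grip_width: 17.9
```

In the pocket (no contact below rim height). Finish to the floor and release.

```bash
python3 -m handwheel '[[-1,0,0,-0.2,0,0,0],[-1,0,0,-0.1,0,0,0],[-1,0,0,0,0,0,0]]';python3 -m handwheel '[[-1,0,0,-0.06,0,0,0],[-1,0,0,0,0,0,0]]'; python3 ov.py s44.png
```

```text
time_s: 48.4
tool_pos: [499.5, 255.8, 72.5]
orientation: [-0.478, 1.518, 0.478]
ft_force: [0.3, -0.3, -2.6]
grip_width: 17.4
time_s: 48.6
tool_pos: [499.6, 255.9, 72.1]
orientation: [-0.478, 1.517, 0.478]
ft_force: [0.7, 0.6, -2.6]
grip_width: 17.4
(np.float64(0.6099887031892329), array([499.6, 255.9,  72.1]), array([-0.56,  0.89,  0.01,  1.89, -0.02,  0.36,  0.07]), array([ 0.7,  0.6, -2.6]), 17.4, np.float64(-1.0), array([ 1.e-04,  1.e-04, -1.e+00])) yaw -0.16940946020821535
```

View pics/s44.png

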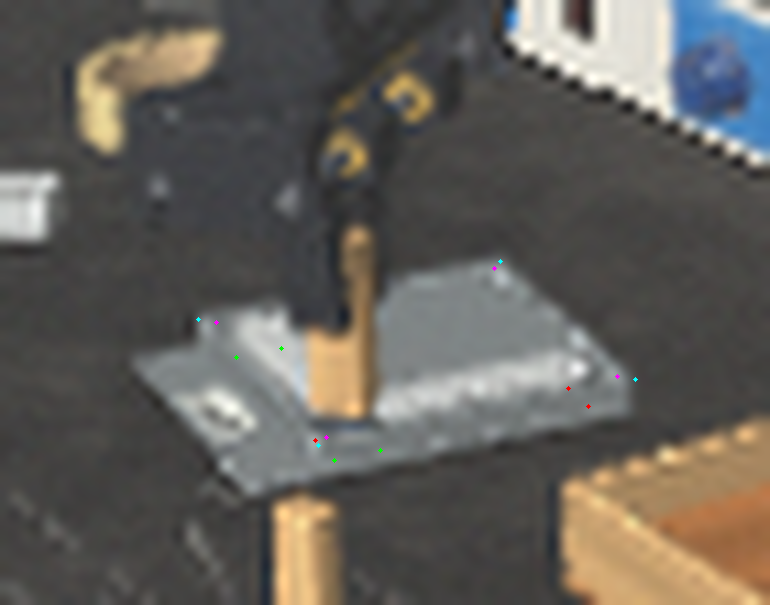

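```bash
python3 -m handwheel '[[-1,0,0,-0.05,0,0,0],[-1,0,0,0,0,0,0]]'; python3 -m handwheel '[[-0.5,0,0,0,0,0,0],[-0.3,0,0,0,0,0,0],[0.2,0,0,0,0,0,0],[1,0,0,0,0,0,0],[1,0,0,0,0,0,0],[1,0,0,0,0,0,0],[1,0,0,0,0,0,0],[1,0,0,0,0,0,0]]'; python3 -m handwheel '[[1,0,0,0,0,0,0],[1,0,0,2,0,0,0],[1,0,0,4,0,0,0],[1,0,0,4,0,0,0],[1,0,0,4,0,0,0]]'; python3 -c "
from h import *
f=grab_frame('scene'); cv2.imwrite('pics/scene50.png',f['pixels'][:,:,::-1]); crop(f,175,245,155,210,11,'s50.png')"
```

```text
time_s: 48.85
tool_pos: [499.7, 255.9, 72.0]
orientation: [-0.478, 1.517, 0.478]
ft_force: [-0.2, -0.8, 2.3]
grip_width: 17.7
time_s: 49.65
tool_pos: [499.6, 255.8, 71.5]
orientation: [-0.478, 1.517, 0.478]
ft_force: [-0.1, 0.2, -0.7]
grip_width: 75.8
time_s: 50.15
tool_pos: [499.3, 255.6, 212.9]
orientation: [-0.478, 1.518, 0.478]
ft_force: [0.5, 0.5, -0.5]
grip_width: 88.0
```

View pics/s50.png

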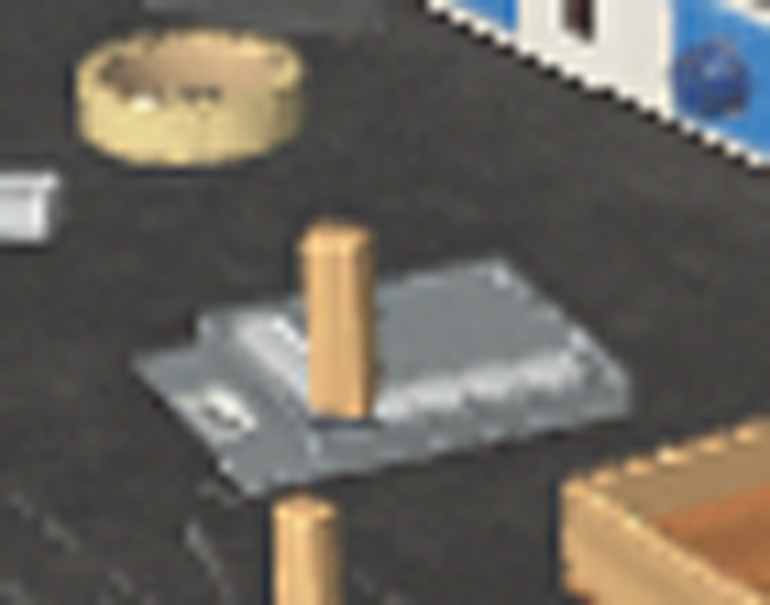

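View pics/scene50.png

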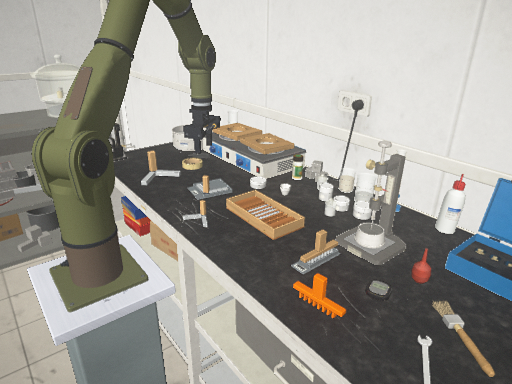

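```bash
python3 -m handwheel '[[1,-0.5,3,0,0,0,0],[1,-0.5,3,0,0,0,0],[1,-0.5,3,0,0,0,0],[1,0,0,0,0,0,0],[1,0,0,0,0,0,0],[1,0,0,0,0,0,0],[1,0,0,0,0,0,0]]'; python3 -c "
from h import *
f=grab_frame('top'); rmap(f,450,640,-170,140,18,2.5,'fin_tray.png'); crop(f,180,360,130,250,4.4,'fin_top.png'); f=grab_frame('scene'); crop(f,170,350,160,300,4.3,'fin_sc.png')"
```

```text
time_s: 50.9
tool_pos: [485.1, 344.2, 211.5]
orientation: [-0.477, 1.518, 0.475]
ft_force: [0.9, -0.7, -0.0]
grip_width: 88.2
```

View pics/fin_tray.png

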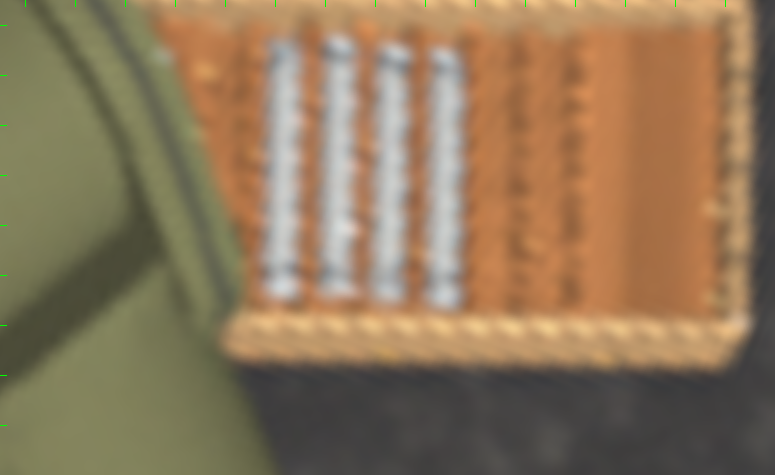

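View pics/fin_top.png

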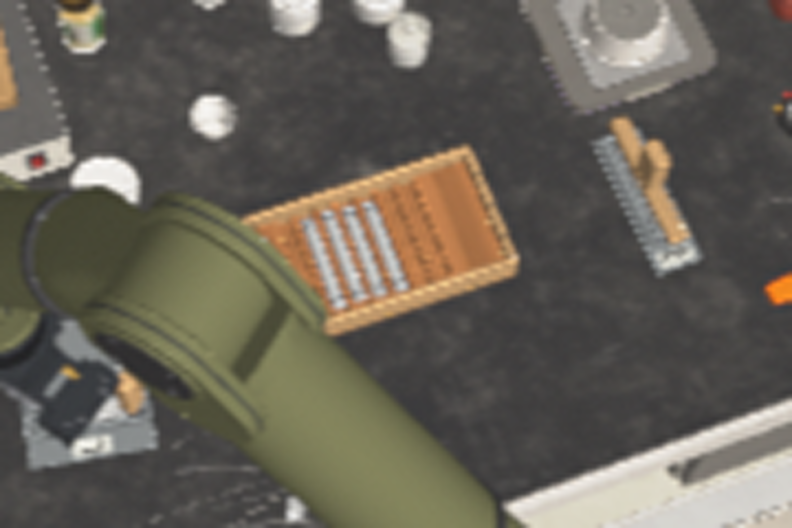

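View pics/fin_sc.png

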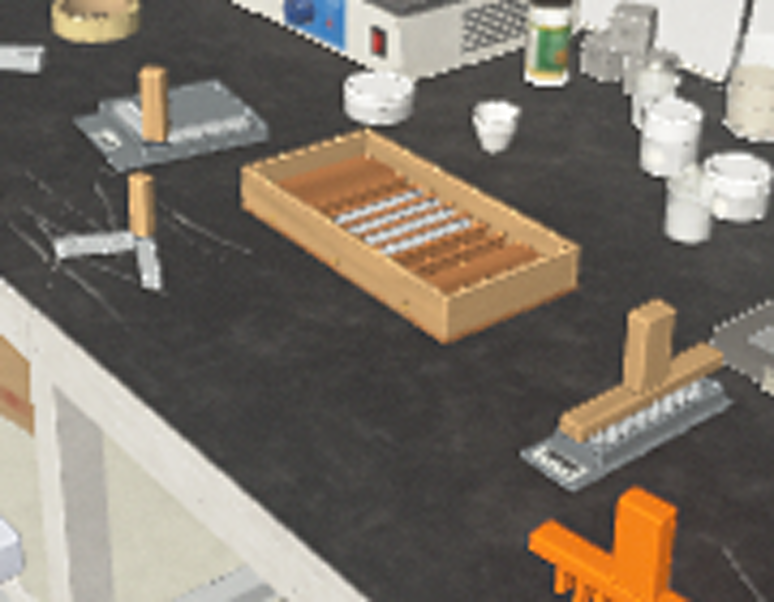

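```bash
python3 -c "
from workcell import workorder
print(workorder.close_job())"
```

```text
the job is handed in; nothing more can be done
None
```

The job is done and handed in, at about 51 s of the 210 s allowed.

- **Rods:** Four rods were present. The rake combed them from both ends of the tray. One rod stopped on top of the ridges, and a second push sent it over. In the last top and scene views all four lie parallel, each in its own groove (y = +44, +22, 0 and −22). Nothing but the rake touched them.
- **Square:** I took the middle-sized of the three. I pressed it to the tray's near right corner with about 5–8 N on each face and held it for about 2 s. It resisted turning both ways by force and torque, so I take it as flush. The arm hid the corner from the top camera, so flushness rests on force readings and the scene view only.
- **Slots:** The rake stands in its slot and the square lies in its own. The tool readings at release, 67 mm for the rake and 72 mm for the square, match the pocket floors.
- **Bystanders:** I never went near the stopwatch, tin or bottle. I did not measure their positions afterwards.
- **Disagreement:** The two cameras differed by about 5 mm in y at the tray, and the rake slot's x came out anywhere from 539 to 543 mm. I settled both with the images relative to each other and by lowering gently with force checks. I did not see the grip slacken or the square get knocked.

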